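Lay out the gift-set display

TASK

Lay out the gift set on the wooden display board: the blue soap on the pad in front of the green candle, the ribbon spool on the pad in front of the yellow candle, the burgundy box on the pad between the soap and the spool, and the snow globe on top of the burgundy box. Centre each thing on its pad, the spool lying flat, the soap lengthwise along the row, the box square to its pad, and the globe upright in the middle of the box lid. Leave the black box that stands among them where it is, and do not tip the globe over on the way.

Things in the scene. Friction and masses are not known exactly. Their poses are not given: they have to be found in the camera images.
- board: Fixed board of light wood, 180 (x) x 320 (y) x 8 mm. Origin: centre of its underside; x points away from the robot, y to its left (yaw within 0.15). On the front half (nearer the robot) three grey felt pads, flush with the top, in a row along y, centred at board (-45, +100), (-45, 0), (-45, -100) mm: the outer two 70 x 95 mm (long along y), the middle one 76 x 76. A candle stands behind each outer pad.
- green_candle: Fixed squat round candle of green wax with a pale wick, 60 mm across, 24 mm high (wick to 31 mm), standing on the board. Origin: centre of its underside. It is behind one outer pad, at board x = +52 mm and y = +100 or -100 mm (this changes). The pad at the same board y is the one in front of it.
- yellow_candle: Fixed squat candle of yellow wax, otherwise like the green one; behind the other outer pad.
- blue_soap: Pale blue (nearly white in strong light) soap bar with rounded edges, 60 (its x) x 85 (its y) x 28 (z) mm, 0.1 kg. Origin: centre of its underside. It starts flat on the table, its long axis roughly left-right (yaw within 0.45 of 0). Grasp it across its 60 mm width.
- ribbon_spool: Spool of red ribbon lying flat: from above a round brown card disc with a hole in the middle. Flanges 66 mm across, 24 mm high, 0.04 kg; a short ribbon end sticks out. Origin: on its underside; the flange centre lies at x = -4 mm, y = 0 in its own frame (z up). Starts on the table, yaw within 0.45 of 0; which way round it ends does not matter. Grasp it across the flanges.
- burgundy_box: Dark red (burgundy) closed gift box with a flat top and a small gold clasp on its -x face, 66 to 68 (x) x 66 (y) x 36 (z) mm, 0.075 kg; grasp any two opposite sides; its lid stays shut. Origin: on its underside, within 1 mm of the middle. It starts flat on the table, yaw within 0.45 of 0.
- snow_globe: Little snow globe ornament: a round dark red foot with a gold band, 60 mm across and 25 mm high, a white dome about 56 mm across on it, with a small figure in red on top; 77 mm high in all; 0.14 kg. Origin: centre of its underside, z up. It stands upright on the table; any yaw. Grasp the foot.
- black_box: Black closed gift box of the same size and shape as the burgundy one, standing on the table among the soap, the spool, the burgundy box and the globe. (Other black boxes stand far off at the back.) A bystander: leave it where it is.
Mind the look-alikes: they are no part of the job. What is meant by the burgundy_box is not turquoise, and is the larger of those in its own colour.

How it is judged (in metres and radians):
At the end, for the whole second after the job is handed in: At rest on the board, each within 12 mm (spool 15) per board axis of its pad centre: blue soap before the green candle (long axis along the row within 0.2 rad), spool flat before the yellow, burgundy box between, square within 0.2 rad; globe upright on the lid, within 12 mm of the box centre (((y of green_candle in the frame of board above 0 m and x of blue_soap in the frame of board between -0.057 and -0.033 m and y of blue_soap in the frame of board between 0.088 and 0.112 m and z of blue_soap in the frame of board between 0.003 and 0.013 m and angle between each of blue_soap, ribbon_spool's own z axis and vertical below 0.12 rad and x of ribbon_spool in the frame of board between -0.06 and -0.03 m and y of ribbon_spool in the frame of board between -0.115 and -0.085 m and z of ribbon_spool in the frame of board between 0.003 and 0.013 m) or (y of green_candle in the frame of board below 0 m and x of blue_soap in the frame of board between -0.057 and -0.033 m and y of blue_soap in the frame of board between -0.112 and -0.088 m and z of blue_soap in the frame of board between 0.003 and 0.013 m and angle between each of blue_soap, ribbon_spool's own z axis and vertical below 0.12 rad and x of ribbon_spool in the frame of board between -0.06 and -0.03 m and y of ribbon_spool in the frame of board between 0.085 and 0.115 m and z of ribbon_spool in the frame of board between 0.003 and 0.013 m)) and angle between the y axis of blue_soap and the y axis of board, either way round below 0.2 rad and x of burgundy_box in the frame of board between -0.057 and -0.033 m and y of burgundy_box in the frame of board between -0.012 and 0.012 m and z of burgundy_box in the frame of board between 0.003 and 0.013 m and angle between each of burgundy_box, snow_globe's own z axis and vertical below 0.12 rad and (angle between the y axis of burgundy_box and the y axis of board, either way round below 0.2 rad or angle between the y axis of burgundy_box and the x axis of board, either way round below 0.2 rad) and horizontal distance between snow_globe and burgundy_box below 0.012 m and z of snow_globe in the frame of burgundy_box between 0.031 and 0.041 m and linear speed of each of blue_soap, ribbon_spool, burgundy_box, snow_globe below 0.02 m/s); the robot touches nothing.
It fails at once if the black box is moved (more than 15 mm) (distance of black_box from where it was at the start of the episode above 0.015 m).
It fails at once if the snow globe is tipped over (more than 0.7 rad) (angle between snow_globe's own z axis and vertical above 0.7 rad).
It also fails if it takes over 99 s, if anything falls off the work surface, if the arm or the gripper's body presses on something with over 40 N, if the wrist force passes 120 N, or if a joint passes its speed limit or range.

ROBOT

A 7-joint arm with a two-finger parallel gripper is mounted at the origin on a cart in front of the work surface, level with it; the furniture and walls round the work are solid. World frame = base frame: x ahead of the robot, y to its left, z up, the work surface at z = 0. Lengths are in m, angles in degrees, forces in N, time in s.
With the tool pointing down it reaches from about 0.425 to 0.875 m from the base axis. Payload 8.4 kg.
Tool frame: the origin (TCP) lies at the very end of the fingers, on their centre line; the grasp point (between the pads) lies 19 mm behind it (robot.hold_point_z is the distance from the TCP to the grasp point, in m); z points along the fingers, x is the direction in which the jaws open and shut, and the axes are right-handed (so a half turn about z gives the same grasp; the last joint's range is limited). The gripper opens to 87 mm and grips with 3 to 60 N. Pads are 19 mm wide; open, the fingers measure 117 mm over their backs; the gripper's body (75 mm by 190 mm) begins 51 mm behind the grasp point.
Start: joints at [58.946, 19.091, 2.286, 83.961, -0.768, 76.965, -3.352], TCP at [0.278, -0.587, 0.223] pointing down, gripper open.
Joint ranges: [-147.57, 147.57], [-21.85, 119.76], [-74.77, 79.35], [14.55, 137.4], [-85.83, 265.84], [4.83, 119.75], [-152.11, 152.11]. Speed limits (degrees/s): [127.2, 127.2, 159.86, 159.86, 180, 180, 180].

INTERFACE

Orientations are given as [roll, pitch, yaw] about the fixed x, y, z axes, in that order (R = Rz(yaw) Ry(pitch) Rx(roll)).
In Python, from bench import robot gives the robot as it stands.
- The arm moves only by the tool send_rows, never from a script. Its arguments are lists of equal length, an entry for each row: "travel": the shift along the tool's x, y, z normalised to -1 to 1, where 1 is 0.2 m, a list of three; "rot": the turn, a rotation vector about the tool's x, y, z normalised to -1 to 1, where 1 is 180 degrees, a list of three; "grip": the opening, from -1 (shut) to 1 (fully open), so that 0 is half open. A call has 1 to 20 rows; each row is the pose to reach, as a shift and turn from the pose commanded when the call began, along the tool's axes at that moment, turning the shorter way round; what a row does not reach only later rows make up. A row lasts 1/10 s, in which the tool goes at most 50 mm and 8.59 degrees, less where a joint would pass 70% of its speed; a pose out of reach is approached as far as the arm can. A call with a number of a shift or a turn outside -1 to 1 is refused whole. A call with a gripper value outside its range is refused whole. The fingers move at their own pace and stop on an object; "force" is the grip in N (left out, the last holds). Time passes only in rows, so rows that repeat a pose let the fingers close. It gives the time, the measured TCP pose, the force and the opening at its end, in the units of the state.
- robot.observe(): the state, without advancing time (a new reading comes with each control period).
- robot.snapshot(name): name is "scene" or "top" or "wrist"; returns a dict with "image" (400x640x3 uint8, red, green, blue), "fovy" (degrees; the focal length in pixels is half the picture's height over the tangent of half this angle, whatever the lens; pixels are square), "cx", "cy" (the principal point, pixels), "R" (3x3) and "t" (3): a world point X has camera coordinates R X + t. Camera axes: x right, y down, z forward; pixel columns grow to the right and rows downward; lengths in m; the calibration is good to about 2 mm. The wrist camera is an equidistant fisheye: a pixel r from the principal point sees the ray r / f radians off the axis. A picture is of the moment at which its call begins. There is no depth.
- robot.sign_off(): hands the job in, once; it reports no verdict.
Trained networks look in the newest picture that a camera, given by its name, has taken for a name from the list of things; names that differ only in an ending like _2 or _b are one class to them, and where a whole thing is asked for, a point or a joint stands for the part that bears it (a point fixed in the world has none). Each returns a list of dicts, best first, with "score" (0 to 1); they miss things now and then, are a little off and sometimes report something else, mostly with a low value. They report only what shows in the picture. A call takes as long as a camera call. They do not tell look-alikes from the thing itself.
- robot.recognise(target, camera): "position" ([x, y, z] in m, in the coordinates of the camera as it stood for that picture, good to about 4 mm: the middle of the surface that is visible of it).
- robot.landmark_of(target, camera): "position" ([x, y, z] in m, in the coordinates of the camera as it stood for that picture, good to about 4 mm: a listed point, or the origin of a listed thing).
The state is a dict: "time": time; "joints": joint angles; "qd": joint speeds; "tau": joint torques, N m; "ee_pos": TCP position; "eef_rot": TCP orientation; "wrist_force": force on the tool from outside, world axes, zero at the start; "ft_torque": the same for the moment, N m; "gripper_width": finger opening in m.
Only numpy, scipy, OpenCV 4.12 (cv2) and the standard library are available. Lean on these libraries where they do the work, as an engineer would, in place of code of your own. Each camera call takes 0.05 s, during which the arm holds its last target.

## Working session

There is one attempt and no reset: what is moved stays moved. The work goes in short steps, Python scripts to look and compute and a tool call to move; the robot and the scene stay as the last step left them, time stands still between calls to the robot, and variables do not carry over. Pictures are saved under pics/ and viewed, and the job is handed in when it is done.

Besides the shell and the picture viewer there is one more tool, called after "Call:" by a JSON object that holds its "method" and its "body". send_rows: Moves the arm, as the interface text tells. Scaled input: -1 to 1 covers 0.2 m each way for a shift and 180 degrees each way for a turn. Its arguments: {"type":"object","properties":{"travel":{"type":"array"},"rot":{"type":"array"},"grip":{"type":"array"},"force":{"type":"number"}},"required":["travel","rot","grip"]}

```bash
ls; mkdir -p pics; cat > h.py <<'E'
import numpy as np, cv2, json
from bench import robot
from scipy.spatial.transform import Rotation as Ro
def snap(n,f):
    s=robot.snapshot(n); cv2.imwrite('pics/'+f,cv2.cvtColor(s['image'],cv2.COLOR_RGB2BGR)); return s
def toworld(s,p): return np.array(s['R']).T@(np.array(p)-np.array(s['t']))
E
python3 - <<'E'
from h import *
print(robot.observe())
for n in ['scene','top','wrist']:
    s=snap(n,n+'0.png'); print(n,s['fovy'],s['cx'],s['cy'],np.round(s['R'],3).tolist(),np.round(s['t'],3).tolist())
    np.savez(n+'0.npz',**s)
    if n!='wrist':
        for t in ['board','green_candle','yellow_candle','blue_soap','ribbon_spool','burgundy_box','snow_globe','black_box']:
            print(t,[(round(d['score'],2),np.round(toworld(s,d['position']),3).tolist()) for d in robot.landmark_of(t,n)][:5])
print(robot.observe()['time'])
E
```

```text
pics
{'time': 0.0, 'joints': array([58.94533591, 19.13193011,  2.28207937, 84.01132154, -0.76679051,
       76.96554358, -3.35021091]), 'qd': array([-0.00977304,  0.09989208, -0.06619155,  0.01381673,  0.06862564,
       -0.0213777 , -0.02150144]), 'tau': array([ 2.33887578e-03, -6.56336904e+01,  1.33693278e+00, -4.03799057e+01,
       -5.94770350e-02,  4.47516656e-02,  1.65373203e-04]), 'ee_pos': array([ 0.27829905, -0.58688519,  0.2216545 ]), 'eef_rot': array([ 1.79993520e+02,  9.33662312e-02, -6.46258768e+01]), 'wrist_force': array([ 0.16326607,  0.26939791, -0.45363263]), 'ft_torque': array([ 0.00570803, -0.0088351 , -0.03454353]), 'gripper_width': 0.08689681307038709}
scene 54.965113989746605 319.57681818226763 200.37235033786698 [[-0.829, -0.56, 0.007], [-0.426, 0.622, -0.657], [0.363, -0.547, -0.754]] [0.499, 0.293, 1.009]
board [(0.78, [0.661, 0.033, -0.001])]
green_candle [(0.64, [0.713, -0.066, 0.006]), (0.23, [0.717, 0.131, 0.01])]
yellow_candle [(0.89, [0.715, 0.13, 0.006])]
blue_soap [(0.84, [0.546, 0.333, 0.001])]
ribbon_spool [(0.67, [0.542, -0.352, 0.001])]
burgundy_b
[... 215 characters left out ...]
 46.486446236887474 322.7824906227533 195.06910471706868 [[-0.07, -0.998, -0.006], [-0.969, 0.069, -0.235], [0.235, -0.01, -0.972]] [0.028, 0.59, 1.087]
board [(0.66, [0.664, 0.035, 0.005])]
green_candle [(0.59, [0.711, -0.067, 0.009])]
yellow_candle [(0.59, [0.716, 0.135, 0.006])]
blue_soap [(0.83, [0.545, 0.335, 0.002])]
ribbon_spool [(0.66, [0.549, -0.345, -0.001])]
burgundy_box [(0.67, [0.587, -0.214, -0.0]), (0.66, [0.478, -0.243, -0.0])]
snow_globe [(0.84, [0.43, -0.139, 0.002])]
black_box [(0.84, [0.451, 0.144, -0.001])]
wrist 65.70646984690485 320.0571480247623 202.06776359996044 [[0.429, -0.903, -0.001], [-0.871, -0.414, 0.265], [-0.239, -0.113, -0.964]] [-0.649, -0.033, 0.392]
0.95
```

View pics/scene0.png

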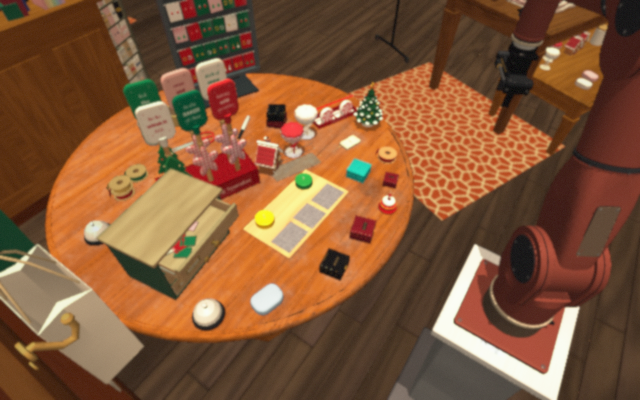

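View pics/top0.png

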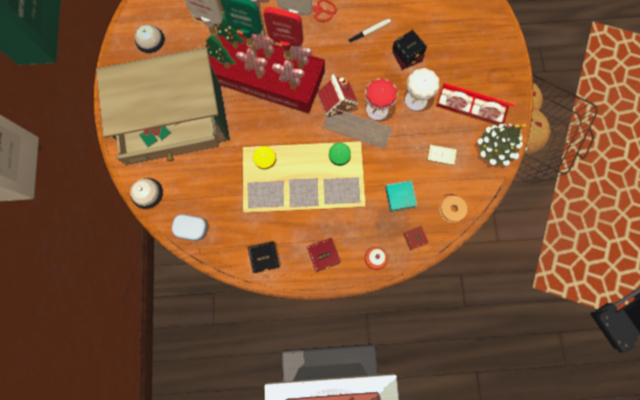

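View pics/wrist0.png

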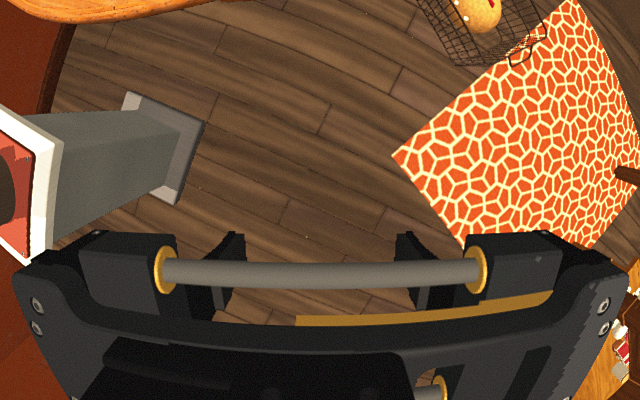

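Look-alikes in the top view for the burgundy box: the large dark red at (322,254), the small dark red at (416,238) and the turquoise at (401,195). By the description I choose (322,254). For the globe it is (375,258), against white candles at (145,193) and (148,38). The black box near the burgundy one is at (263,257).

```bash
python3 - <<'E'
import cv2
im=cv2.imread('pics/top0.png')
cv2.imwrite('pics/crop_top.png',cv2.resize(im[180:280,235:435],None,fx=4,fy=4,interpolation=cv2.INTER_CUBIC))
E
```

```text
(no output)
```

View pics/crop_top.png

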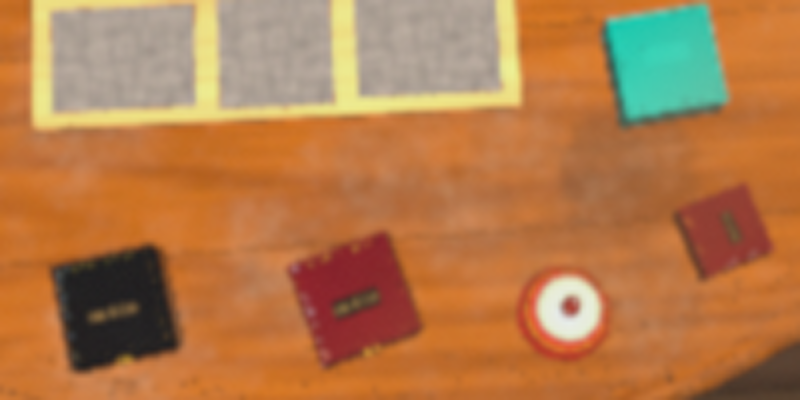

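The crop shows the large burgundy box at (355,298), with its gold clasp toward the robot. The small one is at (725,230), and the globe has a red foot at (565,310). Next I measure poses by segmentation.

```bash
cat >> h.py <<'E'
def rays(s,uv):
    uv=np.atleast_2d(uv).astype(float); f=200/np.tan(np.radians(float(s['fovy'])/2))
    d=uv-[float(s['cx']),float(s['cy'])]
    if s.get('fish'):
        r=np.linalg.norm(d,axis=1); th=r/f; v=np.c_[d/np.maximum(r,1e-9)[:,None]*np.sin(th)[:,None],np.cos(th)]
    else: v=np.c_[d/f,np.ones(len(d))]
    return v@np.array(s['R'])   # R^T v
def onplane(s,uv,z):
    R=np.array(s['R']);c=-R.T@np.array(s['t']); d=rays(s,uv)
    return (c+d*((z-c[2])/d[:,2])[:,None])[:,:2]
def seg(s,lo,hi,roi,z):
    """HSV segment, biggest contour in roi(u0,v0,u1,v1), metric minAreaRect at height z"""
    hsv=cv2.cvtColor(np.array(s['image']),cv2.COLOR_RGB2HSV); u0,v0,u1,v1=roi
    m=np.zeros(hsv.shape[:2],np.uint8); m[v0:v1,u0:u1]=cv2.inRange(hsv,np.array(lo),np.array(hi))[v0:v1,u0:u1]
    m=cv2.morphologyEx(m,cv2.MORPH_CLOSE,np.ones((5,5)))
    cs,_=cv2.findContours(m,cv2.RETR_EXTERNAL,cv2.CHAIN_APPROX_NONE)
    c=max(cs,key=cv2.contourArea)[:,0,:]
    p=onplane(s,c,z)
    (cx,cy),(w,h),a=cv2.minAreaRect((p*1000).astype(np.float32))
    return np.round([cx,cy,w,h,a],1), c.mean(0)
E
python3 - <<'E'
from h import *
s=dict(np.load('top0.npz'))
hsv=cv2.cvtColor(s['image'],cv2.COLOR_RGB2HSV)
for n,(u,v) in dict(wood=(262,205),pad=(265,195),burg=(335,250),soap=(190,228),spool=(445,205),table=(300,235),green=(340,155),yellow=(264,158),black=(255,255)).items(): print(n,hsv[v,u])
print('board',seg(s,(20,90,150),(32,190,255),(235,135,375,220),.008))
print('burg',seg(s,(165,100,50),(180,255,200),(300,235,345,275),.036), seg(s,(0,120,50),(3,255,170),(300,235,345,275),.036))
print('soap',seg(s,(80,0,120),(130,120,255),(165,205,215,250),.02))
print('green',seg(s,(40,100,40),(80,255,255),(325,138,355,170),.032))
print('yellow',seg(s,(25,190,100),(34,255,255),(248,142,280,172),.032))
E
```

```text
wood [ 14  35 174]
pad [ 14  36 171]
burg [  3 173 136]
soap [ 87  10 229]
spool [ 17 149 230]
table [ 12 153 195]
green [ 65 171 188]
yellow [ 31 245 239]
black [10 23 34]
board (array([662.5,  34.5, 317.7, 180.2,  88.5]), array([303.68277311, 171.96638655]))
burg (array([449.3,  -4.9,  58.4,  59.4,  17.1]), array([321.92, 252.65])) (array([448.2,  -4.6,  63.9,  62.9,  15.7]), array([323.21505376, 253.98924731]))
soap (array([542.7, 333.1,  82.2,  56.4,  76.4]), array([189.01190476, 226.9047619 ]))
green (array([707.7, -66.1,  55.3,  60.8,  85.8]), array([339.32786885, 153.67213115]))
yellow (array([713.6, 132.4,  58. ,  56.6,  43.4]), array([263.86885246, 156.68852459]))
```

```bash
cat >> h.py <<'E'
def plan(*tgts, start=None):
    """each tgt=(x,y,z,yaw) m,deg ; relative to current measured pose assuming tool down"""
    o=robot.observe(); p=np.array(o['ee_pos']); R=Ro.from_euler('xyz',o['eef_rot'],degrees=True)
    print('now',np.round(p,4),np.round(o['eef_rot'],1),'w',round(o['gripper_width'],4),'t',o['time'])
    for x,y,z,yaw in tgts:
        d=R.inv().apply(np.array([x,y,z])-p)/0.2
        r=(R.inv()*Ro.from_euler('xyz',[180,0,yaw],degrees=True)).as_rotvec()/np.pi
        print((x,y,z,yaw),'travel',np.round(d,3).tolist(),'rot',np.round(r,3).tolist(),'rows>=',int(np.ceil(max(np.linalg.norm(d)*4,np.linalg.norm(r)*180/8.59))))
E
python3 - <<'E'
from h import *
plan((.36,-.40,.22,-74),(.38,-.40,.22,-74),(.448,-.005,.2,-74))
E
```

```text
now [ 0.2785 -0.5873  0.2225] [180.    0.  -64.6] w 0.0872 t 0.95
(0.36, -0.4, 0.22, -74) travel [-0.672, -0.769, 0.013] rot [0.0, 0.0, 0.052] rows>= 5
(0.38, -0.4, 0.22, -74) travel [-0.629, -0.86, 0.013] rot [0.0, 0.0, 0.052] rows>= 5
(0.448, -0.005, 0.2, -74) travel [-2.268, -2.013, 0.113] rot [0.0, 0.0, 0.052] rows>= 13
```

Call:
{"method": "send_rows", "body": {"travel": [[-0.63,-0.86,0.01],[-0.63,-0.86,0.01],[-0.63,-0.86,0.01],[-0.63,-0.86,0.01],[-0.63,-0.86,0.01],[-0.63,-0.86,0.01]], "rot": [[0,0,0.052],[0,0,0.052],[0,0,0.052],[0,0,0.052],[0,0,0.052],[0,0,0.052]], "grip": [1,1,1,1,1,1], "force": 20}}

```text
time: 1.55
ee_pos: [0.3817, -0.3975, 0.221]
eef_rot: [-180.0, -0.0, -73.7]
wrist_force: [-0.5, 0.8, 0.5]
gripper_width: 0.0869
```

```bash
python3 - <<'E'
from h import *
plan((.42,-.2,.2,-74),(.448,-.005,.2,-74))
E
```

```text
now [ 0.3817 -0.3975  0.221 ] [-180.    -0.   -73.7] w 0.0869 t 1.55
(0.42, -0.2, 0.2, -74) travel [-0.894, -0.461, 0.105] rot [-0.0, -0.0, 0.002] rows>= 5
(0.448, -0.005, 0.2, -74) travel [-1.791, -0.868, 0.105] rot [-0.0, -0.0, 0.002] rows>= 8
```

Half each time.

Call:
{"method": "send_rows", "body": {"travel": [[-0.9,-0.43,0.1],[-0.9,-0.43,0.1],[-0.9,-0.43,0.1],[-0.9,-0.43,0.1],[-0.9,-0.43,0.1]], "rot": [[0,0,0],[0,0,0],[0,0,0],[0,0,0],[0,0,0]], "grip": [1,1,1,1,1]}}

```text
time: 2.05
ee_pos: [0.4138, -0.1984, 0.2004]
eef_rot: [-180.0, 0.1, -73.7]
wrist_force: [0.0, 0.4, -0.0]
gripper_width: 0.0871
```

Call:
{"method": "send_rows", "body": {"travel": [[-0.89,-0.43,0.0],[-0.89,-0.43,0.0],[-0.89,-0.43,0.0],[-0.89,-0.43,0.0],[-0.89,-0.43,0.0],[-0.89,-0.43,0.0]], "rot": [[0,0,0],[0,0,0],[0,0,0],[0,0,0],[0,0,0],[0,0,0]], "grip": [1,1,1,1,1,1]}}

```text
time: 2.65
ee_pos: [0.447, -0.0091, 0.2007]
eef_rot: [-180.0, -0.0, -74.0]
wrist_force: [-0.1, -0.5, 0.7]
gripper_width: 0.0867
```

```bash
python3 - <<'E'
from h import *
s=snap('wrist','w1.png'); s['fish']=1; np.savez('w1.npz',**s)
for t in ['burgundy_box','black_box','snow_globe','blue_soap','ribbon_spool','board','green_candle','yellow_candle']:
  print(t,[(round(d['score'],2),np.round(toworld(s,d['position']),3).tolist()) for d in robot.landmark_of(t,'wrist')][:5])
plan((.448,-.005,.2,-74))
E
```

```text
burgundy_box [(0.88, [0.478, -0.248, 0.0]), (0.67, [0.452, -0.005, -0.001]), (0.57, [0.589, -0.214, 0.004])]
black_box [(0.69, [0.658, 0.035, 0.001])]
snow_globe [(0.74, [0.433, -0.135, 0.0])]
blue_soap [(0.97, [0.539, 0.335, 0.002]), (0.56, [0.447, -0.003, -0.002])]
ribbon_spool [(0.85, [0.545, -0.348, 0.001])]
board [(0.82, [0.657, 0.034, -0.0])]
green_candle []
yellow_candle []
now [ 0.4465 -0.0087  0.2006] [180.   0. -74.] w 0.0874 t 3.1
(0.448, -0.005, 0.2, -74) travel [-0.016, -0.012, 0.003] rot [0.0, 0.0, -0.0] rows>= 1
```

View pics/w1.png

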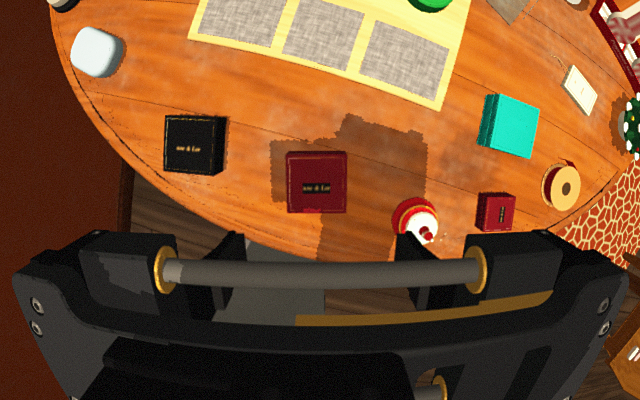

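The wrist view shows the burgundy box top at (316,182), square to the tool, with the globe at (416,218) and the black box at (192,145) clear of the fingers.

```bash
python3 - <<'E'
from h import *
s=dict(np.load('w1.npz'))
def q(n,pts,z):
    w=onplane(s,pts,z)*1000; print(n,np.round(w,1).tolist(),'c',np.round(w.mean(0),1))
q('box top',[(286,153),(346,151),(347,212),(289,213)],.036)
q('black top',[(167,117),(222,117),(219,172),(164,172)],.036)
q('mid pad',[(297,0.5),(364,20),(348,72),(283,51)],.008)
q('right pad',[(373,20),(452,44),(437,99),(359,77)],.008)
E
```

```text
box top [[471.8, 36.5], [491.4, -24.4], [426.9, -45.4], [407.9, 16.4]] c [449.5  -4.2]
black top [[478.0, 181.7], [492.1, 114.9], [431.9, 104.3], [414.2, 172.6]] c [454.  143.4]
mid pad [[647.3, 76.9], [645.1, -4.1], [577.9, -3.7], [581.9, 74.3]] c [613.1  35.9]
right pad [[648.7, -14.0], [656.4, -113.9], [582.5, -113.8], [576.0, -17.3]] c [615.9 -64.8]
```

```bash
python3 - <<'E'
from h import *
plan((.449,-.0045,.06,-72.5),(.449,-.0045,.006,-72.5))
E
```

```text
now [ 0.4465 -0.0087  0.2006] [180.   0. -74.] w 0.0874 t 3.1
(0.449, -0.0045, 0.06, -72.5) travel [-0.017, -0.018, 0.703] rot [0.0, 0.0, -0.009] rows>= 3
(0.449, -0.0045, 0.006, -72.5) travel [-0.017, -0.018, 0.973] rot [0.0, 0.0, -0.009] rows>= 4
```

Call:
{"method": "send_rows", "body": {"travel": [[-0.017,-0.018,0.1],[-0.017,-0.018,0.3],[-0.017,-0.018,0.5],[-0.017,-0.018,0.7],[-0.017,-0.018,0.8],[-0.017,-0.018,0.9],[-0.017,-0.018,0.97],[-0.017,-0.018,0.97],[-0.017,-0.018,0.97],[-0.017,-0.018,0.97],[-0.017,-0.018,0.97],[-0.017,-0.018,0.97],[-0.017,-0.018,0.97]], "rot": [[0,0,-0.009],[0,0,-0.009],[0,0,-0.009],[0,0,-0.009],[0,0,-0.009],[0,0,-0.009],[0,0,-0.009],[0,0,-0.009],[0,0,-0.009],[0,0,-0.009],[0,0,-0.009],[0,0,-0.009],[0,0,-0.009]], "grip": [1,1,1,1,1,1,1,1,-1,-1,-1,-1,-1], "force": 20}}

```text
time: 4.4
ee_pos: [0.4496, -0.004, 0.0073]
eef_rot: [-179.9, -0.0, -72.4]
wrist_force: [-1.7, -0.2, 7.4]
gripper_width: 0.0661
```

```bash
python3 - <<'E'
from h import *
plan((.449,-.0045,.08,-72.5),(.6165,.0355,.08,-91.6))
E
```

```text
now [ 0.4496 -0.004   0.0073] [-179.9   -0.   -72.4] w 0.0661 t 4.4
(0.449, -0.0045, 0.08, -72.5) travel [0.002, 0.003, -0.364] rot [-0.0, -0.0, 0.001] rows>= 2
(0.6165, 0.0355, 0.08, -91.6) travel [0.064, -0.856, -0.363] rot [-0.0, -0.0, 0.107] rows>= 4
```

Call:
{"method": "send_rows", "body": {"travel": [[0,0,-0.1],[0,0,-0.25],[0,0,-0.36],[0.02,-0.2,-0.36],[0.03,-0.4,-0.36],[0.05,-0.6,-0.36],[0.06,-0.75,-0.36],[0.064,-0.856,-0.36],[0.064,-0.856,-0.36],[0.064,-0.856,-0.36]], "rot": [[0,0,0],[0,0,0],[0,0,0],[0,0,0.03],[0,0,0.06],[0,0,0.09],[0,0,0.107],[0,0,0.107],[0,0,0.107],[0,0,0.107]], "grip": [-1,-1,-1,-1,-1,-1,-1,-1,-1,-1]}}

```text
time: 5.4
ee_pos: [0.6156, 0.0359, 0.078]
eef_rot: [179.9, 0.0, -91.6]
wrist_force: [-0.7, -0.9, 0.1]
gripper_width: 0.0658
```

```bash
python3 - <<'E'
from h import *
s=snap('wrist','w2.png'); s['fish']=1; np.savez('w2.npz',**s)
plan((.6165,.0355,.08,-91.6))
E
```

```text
now [0.6152 0.0355 0.0782] [179.9  -0.  -91.6] w 0.0658 t 5.45
(0.6165, 0.0355, 0.08, -91.6) travel [0.0, -0.006, -0.009] rot [0.0, -0.0, -0.0] rows>= 1
```

View pics/w2.png

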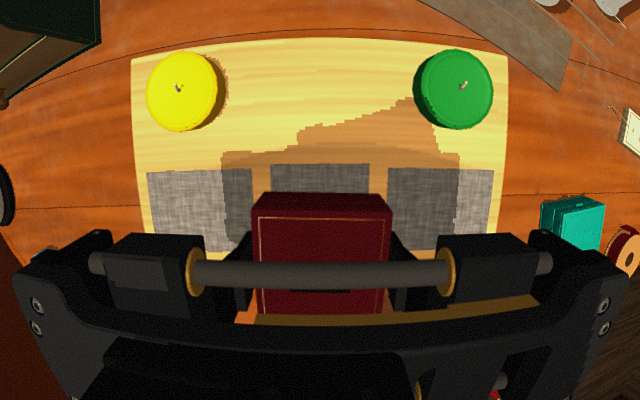

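The held box hangs over the middle pad. The pad's back edge runs from (270,164) to (369,163), and the outer pads' back edges are at rows 168–173.

```bash
python3 - <<'E'
from h import *
s=dict(np.load('w2.npz'))
def q(n,pts,z):
    w=onplane(s,pts,z)*1000; print(n,np.round(w,1).tolist(),'c',np.round(w.mean(0),1))
q('mid back',[(270.5,163.5),(369.5,163)],.008)
q('left',[(147,172.5),(252,168)],.008)
q('right',[(387.5,167.5),(494,170)],.008)
q('board back',[(131,59),(508,58)],.008)
q('candle tops',[(181,91),(454,89)],.032)
z=.078-.0073+.036
q('box top back',[(258,216),(383,216)],z)
E
```

```text
mid back [[655.1, 73.3], [653.4, -2.5]] c [654.2  35.4]
left [[653.6, 183.2], [652.2, 88.2]] c [652.9 135.7]
right [[649.7, -16.7], [647.7, -112.7]] c [648.7 -64.7]
board back [[753.4, 192.8], [745.3, -126.0]] c [749.3  33.4]
candle tops [[714.7, 132.7], [710.4, -61.0]] c [712.5  35.8]
box top back [[644.7, 64.3], [643.1, 6.4]] c [643.9  35.4]
```

```bash
python3 - <<'E'
from h import *
plan((.6175,.0355,.016,-91.5))
E
```

```text
now [0.6152 0.0355 0.0782] [179.9  -0.  -91.6] w 0.0658 t 5.45
(0.6175, 0.0355, 0.016, -91.5) travel [-0.0, -0.012, 0.311] rot [0.0, -0.0, -0.001] rows>= 2
```

Call:
{"method": "send_rows", "body": {"travel": [[0,-0.012,0.1],[0,-0.012,0.2],[0,-0.012,0.27],[0,-0.012,0.308],[0,-0.012,0.308],[0,-0.012,0.308],[0,-0.012,0.308],[0,-0.012,0.308],[0,-0.012,0.308],[0,-0.012,0.2],[0,-0.012,0.0],[0,-0.3,-0.25],[0,0,-0.6],[0,0.3,-0.6],[0,0.6,-0.6],[0,0.6,-0.6],[0,0.6,-0.6]], "rot": [[0,0,0],[0,0,0],[0,0,0],[0,0,0],[0,0,0],[0,0,0],[0,0,0],[0,0,0],[0,0,0],[0,0,0],[0,0,0],[0,0,0],[0,0,0],[0,0,0],[0,0,0],[0,0,0],[0,0,0]], "grip": [-1,-1,-1,-1,-1,1,1,1,1,1,1,1,1,1,1,1,1]}}

```text
time: 7.15
ee_pos: [0.4921, 0.0395, 0.2002]
eef_rot: [-179.9, -0.1, -91.6]
wrist_force: [0.1, -0.8, 0.5]
gripper_width: 0.087
```

```bash
python3 - <<'E'
from h import *
s=snap('wrist','w3.png'); s['fish']=1; np.savez('w3.npz',**s)
plan()
E
```

```text
now [0.4946 0.0391 0.2   ] [-1.799e+02 -1.000e-01 -9.160e+01] w 0.0873 t 7.2
```

View pics/w3.png

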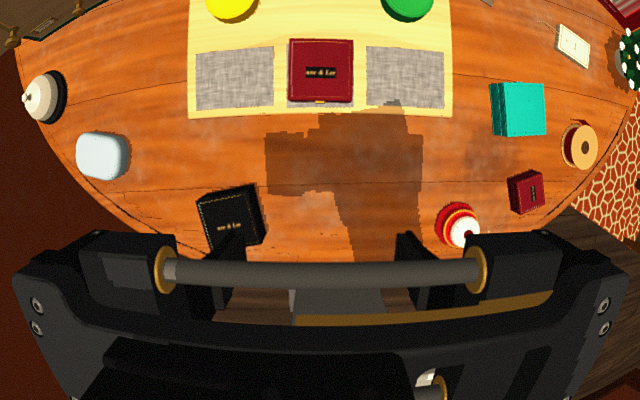

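The box stands on the middle pad at (320,70), and it looks square and centred between the outer pads.

```bash
python3 - <<'E'
from h import *
s=dict(np.load('w3.npz'))
im=cv2.imread('pics/w3.png')
cv2.imwrite('pics/w3c.png',cv2.resize(im[20:130,170:470],None,fx=2.6,fy=2.6,interpolation=cv2.INTER_CUBIC))
def q(n,pts,z):
    w=onplane(s,pts,z)*1000; print(n,np.round(w,1).tolist(),'c',np.round(w.mean(0),1))
q('box top',[(288,40),(353,39),(352,102),(291,102)],.044)
q('left',[(195,50),(273,47),(273,107),(197,109)],.008)
q('right',[(367,47),(444,47),(443,108),(368,105)],.008)
print(seg(s,(80,0,120),(130,120,255),(65,120,140,190),.02))
print([np.round(toworld(s,d['position']),3) for d in robot.landmark_of('blue_soap','wrist')])
print([np.round(toworld(s,d['position']),3) for d in robot.landmark_of('ribbon_spool','wrist')])
print([np.round(toworld(s,d['position']),3) for d in robot.landmark_of('snow_globe','wrist')])
plan((.542,.2,.2,-13),(.542,.334,.2,-13),(.542,.334,.2,167))
E
```

```text
box top [[649.3, 68.3], [648.6, 1.8], [581.4, 4.7], [583.0, 66.9]] c [615.6  35.4]
left [[659.2, 184.7], [651.5, 89.1], [580.5, 91.0], [585.7, 184.0]] c [619.2 137.2]
right [[648.6, -18.1], [654.9, -113.1], [579.1, -109.5], [579.9, -17.4]] c [615.6 -64.5]
(array([550. , 380.1,   2.2,  24.2,  80. ]), array([ 76.61764706, 153.5       ]))
[array([0.54 , 0.337, 0.003])]
[array([ 0.548, -0.346,  0.003])]
[array([ 0.434, -0.135,  0.002])]
now [0.4969 0.039  0.1987] [-180.     0.   -91.6] w 0.0869 t 7.35
(0.542, 0.2, 0.2, -13) travel [-0.811, -0.202, -0.006] rot [-0.0, -0.0, -0.437] rows>= 10
(0.542, 0.334, 0.2, -13) travel [-1.481, -0.183, -0.006] rot [-0.0, -0.0, -0.437] rows>= 10
(0.542, 0.334, 0.2, 167) travel [-1.481, -0.183, -0.006] rot [-0.0, 0.0, 0.563] rows>= 12
```

View pics/w3c.png

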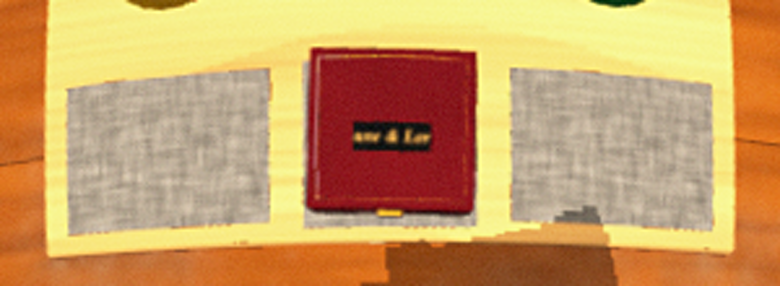

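Call:
{"method": "send_rows", "body": {"travel": [[-0.8,-0.2,0],[-0.8,-0.2,0],[-0.8,-0.2,0],[-0.8,-0.2,0],[-0.8,-0.2,0],[-0.8,-0.2,0],[-0.8,-0.2,0],[-0.8,-0.2,0],[-0.8,-0.2,0],[-0.8,-0.2,0],[-0.8,-0.2,0]], "rot": [[0,0,-0.437],[0,0,-0.437],[0,0,-0.437],[0,0,-0.437],[0,0,-0.437],[0,0,-0.437],[0,0,-0.437],[0,0,-0.437],[0,0,-0.437],[0,0,-0.437],[0,0,-0.437]], "grip": [1,1,1,1,1,1,1,1,1,1,1]}}

```text
time: 8.45
ee_pos: [0.5412, 0.198, 0.1979]
eef_rot: [-180.0, 0.1, -13.2]
wrist_force: [-0.3, -0.3, 0.5]
gripper_width: 0.0871
```

```bash
python3 - <<'E'
from h import *
s=snap('wrist','w4.png'); s['fish']=1; np.savez('w4.npz',**s)
print([np.round(toworld(s,d['position']),3) for d in robot.landmark_of('blue_soap','wrist')])
plan((.541,.335,.2,-13),(.541,.335,.15,-13))
print(robot.observe()['joints'])
E
```

```text
[array([ 0.54 ,  0.336, -0.   ])]
now [0.5409 0.198  0.1982] [-180.     0.   -13.2] w 0.0871 t 8.55
(0.541, 0.335, 0.2, -13) travel [-0.156, -0.667, -0.009] rot [-0.0, 0.0, -0.001] rows>= 3
(0.541, 0.335, 0.15, -13) travel [-0.156, -0.667, 0.241] rot [-0.0, 0.0, -0.001] rows>= 3
[ 11.64537317  16.09737758 -42.9122894   94.64664475  11.29294316
  73.74306148 -46.51008142]
```

View pics/w4.png

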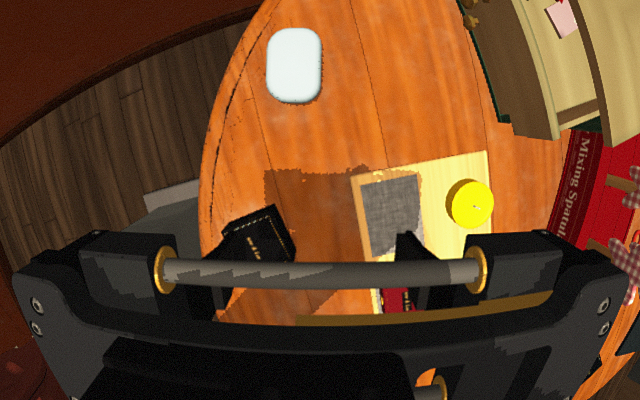

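The soap is at (294,65), with its long axis along the image columns, so yaw −13° fits.

```bash
python3 - <<'E'
from h import *
s=dict(np.load('w4.npz'))
for z in (.014,.024):
  w=onplane(s,[(294.5,28),(294.5,103.5),(267,65),(322,65),(294.5,65)],z)*1000;print(np.round(w,1).tolist())
print(seg(s,(0,0,150),(180,70,255),(255,20,335,115),.014))
E
```

```text
[[553.4, 378.7], [533.6, 293.0], [513.8, 343.9], [573.1, 328.5], [543.6, 335.7]]
[[553.5, 375.5], [534.3, 292.3], [515.1, 341.7], [572.7, 326.7], [544.0, 333.8]]
(array([542.1, 337.8,  85.7,  60.3,  76.9]), array([293.62926829,  64.30731707]))
```

Call:
{"method": "send_rows", "body": {"travel": [[-0.15,-0.67,0],[-0.15,-0.67,0],[-0.15,-0.67,0.2],[-0.15,-0.67,0.4],[-0.15,-0.67,0.6],[-0.15,-0.67,0.75],[-0.15,-0.67,0.85]], "rot": [[0,0,0],[0,0,0],[0,0,0],[0,0,0],[0,0,0],[0,0,0],[0,0,0]], "grip": [1,1,1,1,1,1,1]}}

```text
time: 9.25
ee_pos: [0.5405, 0.3346, 0.0256]
eef_rot: [179.9, 0.1, -13.1]
wrist_force: [0.8, 0.2, 0.5]
gripper_width: 0.0873
```

```bash
python3 - <<'E'
from h import *
plan((.5425,.3355,.0055,-13.2))
E
```

```text
now [0.5405 0.3346 0.0256] [ 1.799e+02  1.000e-01 -1.310e+01] w 0.0873 t 9.25
(0.5425, 0.3355, 0.0055, -13.2) travel [0.009, -0.007, 0.101] rot [0.001, 0.001, 0.0] rows>= 1
```

Call:
{"method": "send_rows", "body": {"travel": [[0.009,-0.007,0.1],[0.009,-0.007,0.1],[0.009,-0.007,0.1],[0.009,-0.007,0.1],[0.009,-0.007,0.1],[0.009,-0.007,0.1],[0.009,-0.007,0.1]], "rot": [[0,0,0],[0,0,0],[0,0,0],[0,0,0],[0,0,0],[0,0,0],[0,0,0]], "grip": [1,1,-1,-1,-1,-1,-1], "force": 20}}

```text
time: 9.95
ee_pos: [0.5439, 0.3364, 0.0093]
eef_rot: [-180.0, -0.0, -13.0]
wrist_force: [-0.7, -1.0, 4.3]
gripper_width: 0.0588
```

```bash
python3 - <<'E'
from h import *
plan((.5425,.3355,.16,-13.2),(.56,.16,.16,-5),(.6145,-.0645,.12,-1.5))
E
```

```text
now [0.5439 0.3364 0.0093] [-180.   -0.  -13.] w 0.0588 t 9.95
(0.5425, 0.3355, 0.16, -13.2) travel [-0.005, 0.005, -0.753] rot [-0.0, -0.0, 0.001] rows>= 4
(0.56, 0.16, 0.16, -5) travel [0.277, 0.841, -0.754] rot [-0.0, -0.0, -0.044] rows>= 5
(0.6145, -0.0645, 0.12, -1.5) travel [0.795, 1.874, -0.554] rot [-0.0, -0.0, -0.064] rows>= 9
```

Call:
{"method": "send_rows", "body": {"travel": [[0,0,-0.2],[0,0,-0.45],[0,0,-0.7],[0.07,0.21,-0.75],[0.14,0.42,-0.75],[0.21,0.63,-0.75],[0.28,0.84,-0.75],[0.28,0.84,-0.75]], "rot": [[0,0,0],[0,0,0],[0,0,0],[0,0,-0.01],[0,0,-0.02],[0,0,-0.03],[0,0,-0.044],[0,0,-0.044]], "grip": [-1,-1,-1,-1,-1,-1,-1,-1]}}

```text
time: 10.75
ee_pos: [0.562, 0.1514, 0.1581]
eef_rot: [179.8, -0.0, -5.5]
wrist_force: [0.8, 0.4, -0.6]
gripper_width: 0.0588
```

```bash
python3 - <<'E'
from h import *
plan((.6,-.02,.16,-1.5),(.6145,-.0645,.10,-1.5))
E
```

```text
now [0.562  0.1514 0.1581] [179.8  -0.   -5.5] w 0.0588 t 10.75
(0.6, -0.02, 0.16, -1.5) travel [0.272, 0.835, -0.006] rot [0.001, -0.0, -0.022] rows>= 4
(0.6145, -0.0645, 0.1, -1.5) travel [0.365, 1.048, 0.295] rot [0.001, -0.0, -0.022] rows>= 5
```

Call:
{"method": "send_rows", "body": {"travel": [[0.09,0.25,0],[0.18,0.5,0],[0.27,0.75,0],[0.35,1,0],[0.35,1,0.1],[0.35,1,0.1]], "rot": [[0,0,-0.01],[0,0,-0.022],[0,0,-0.022],[0,0,-0.022],[0,0,-0.022],[0,0,-0.022]], "grip": [-1,-1,-1,-1,-1,-1]}}

```text
time: 11.35
ee_pos: [0.6113, -0.0492, 0.1359]
eef_rot: [180.0, 0.2, -1.4]
wrist_force: [-0.8, 0.7, -2.2]
gripper_width: 0.0587
```

```bash
python3 - <<'E'
from h import *
s=snap('wrist','w5.png'); s['fish']=1; np.savez('w5.npz',**s)
plan((.6145,-.0645,.05,-1.5),(.6145,-.0645,.018,-1.5))
E
```

```text
now [ 0.6116 -0.0461  0.1373] [-180.     0.2   -1.2] w 0.0586 t 11.4
(0.6145, -0.0645, 0.05, -1.5) travel [0.018, 0.092, 0.437] rot [-0.0, 0.001, 0.002] rows>= 2
(0.6145, -0.0645, 0.018, -1.5) travel [0.018, 0.092, 0.597] rot [-0.0, 0.001, 0.002] rows>= 3
```

View pics/w5.png

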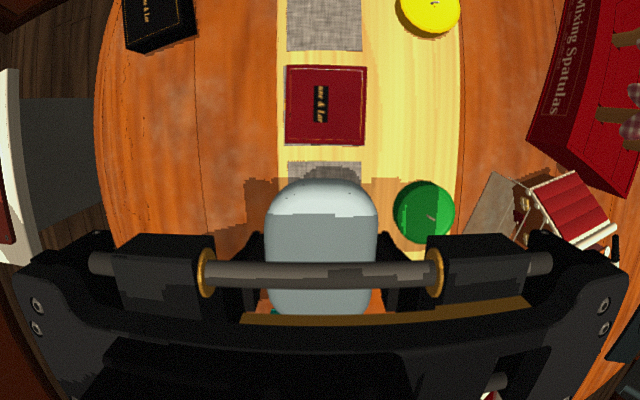

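The soap is held straight at (322,250), the green candle at (423,212) is clear, and the box is at (326,105).

Call:
{"method": "send_rows", "body": {"travel": [[0.015,0.08,0.15],[0.015,0.08,0.3],[0.015,0.08,0.43],[0.015,0.08,0.43],[0.015,0.08,0.43]], "rot": [[0,0,0],[0,0,0],[0,0,0],[0,0,0],[0,0,0]], "grip": [-1,-1,-1,-1,-1]}}

```text
time: 11.9
ee_pos: [0.6156, -0.0595, 0.0538]
eef_rot: [-180.0, -0.0, -1.0]
wrist_force: [0.6, 0.2, -0.4]
gripper_width: 0.0585
```

```bash
python3 - <<'E'
from h import *
plan((.6145,-.0645,.018,-1.5))
E
```

```text
now [ 0.6156 -0.0595  0.0538] [-180.   -0.   -1.] w 0.0585 t 11.9
(0.6145, -0.0645, 0.018, -1.5) travel [-0.005, 0.025, 0.179] rot [-0.0, -0.0, 0.003] rows>= 1
```

Call:
{"method": "send_rows", "body": {"travel": [[-0.005,0.025,0.1],[-0.005,0.025,0.15],[-0.005,0.025,0.18],[-0.005,0.025,0.18],[-0.005,0.025,0.18]], "rot": [[0,0,0.003],[0,0,0.003],[0,0,0.003],[0,0,0.003],[0,0,0.003]], "grip": [-1,-1,-1,-1,-1]}}

```text
time: 12.4
ee_pos: [0.6147, -0.066, 0.0174]
eef_rot: [-180.0, -0.1, -1.6]
wrist_force: [-0.9, 0.1, -2.1]
gripper_width: 0.0586
```

```bash
python3 - <<'E'
from h import *
plan((.6145,-.0645,.0175,-1.5),(.57,-.2,.2,-20))
E
```

```text
now [ 0.6147 -0.066   0.0174] [-1.8e+02 -1.0e-01 -1.6e+00] w 0.0586 t 12.4
(0.6145, -0.0645, 0.0175, -1.5) travel [-0.001, -0.008, -0.0] rot [-0.0, -0.0, -0.001] rows>= 1
(0.57, -0.2, 0.2, -20) travel [-0.204, 0.676, -0.913] rot [-0.0, -0.0, 0.102] rows>= 5
```

Call:
{"method": "send_rows", "body": {"travel": [[0,-0.008,0],[0,-0.008,0],[0,-0.008,0],[0,-0.008,0],[0,-0.008,-0.15],[0,-0.008,-0.35],[0,-0.008,-0.6],[0,-0.008,-0.8],[-0.2,0.3,-0.9],[-0.2,0.68,-0.9],[-0.2,0.68,-0.9],[-0.2,0.68,-0.9]], "rot": [[0,0,0],[0,0,0],[0,0,0],[0,0,0],[0,0,0],[0,0,0],[0,0,0],[0,0,0],[0,0,0.05],[0,0,0.1],[0,0,0.1],[0,0,0.1]], "grip": [-1,1,1,1,1,1,1,1,1,1,1,1]}}

```text
time: 13.6
ee_pos: [0.5681, -0.2105, 0.1969]
eef_rot: [179.8, -0.1, -20.3]
wrist_force: [0.7, -0.3, -0.4]
gripper_width: 0.0869
```

```bash
python3 - <<'E'
from h import *
s=snap('wrist','w6.png'); s['fish']=1; np.savez('w6.npz',**s)
t=snap('top','t6.png');np.savez('t6.npz',**t)
print([np.round(toworld(s,d['position']),3) for d in robot.landmark_of('ribbon_spool','wrist')])
im=cv2.imread('pics/t6.png')
cv2.imwrite('pics/t6c.png',cv2.resize(im[120:280,220:480],None,fx=3,fy=3,interpolation=cv2.INTER_CUBIC))
plan((.547,-.347,.2,-32))
E
```

```text
[array([ 0.545, -0.348,  0.004])]
now [ 0.5703 -0.2008  0.1965] [-180.     0.   -19.6] w 0.087 t 13.75
(0.547, -0.347, 0.2, -32) travel [0.136, 0.728, -0.018] rot [-0.0, 0.0, 0.069] rows>= 3
```

View pics/w6.png

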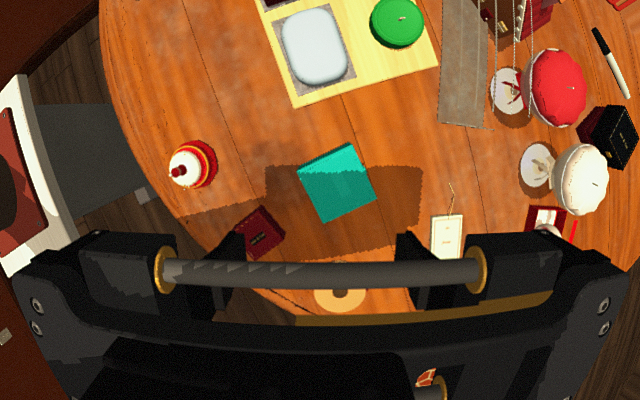

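View pics/t6c.png

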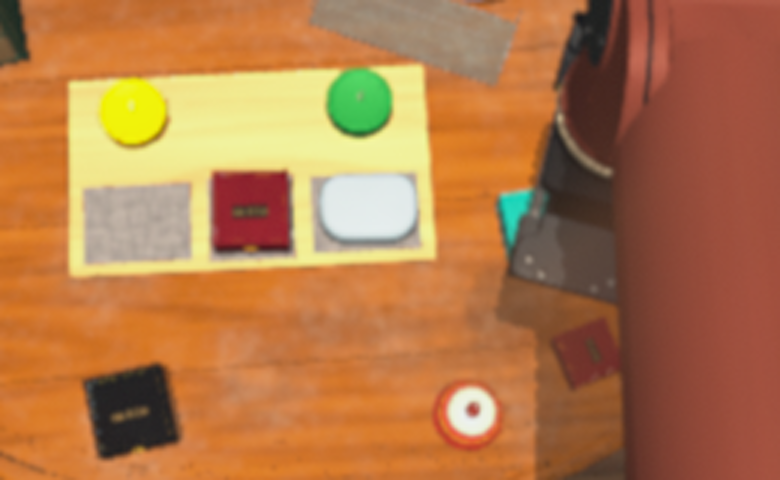

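The soap lies in its pad, and the box is still centred. The spool is half hidden below the fingers, so I measure it from the earlier pictures.

```bash
python3 - <<'E'
from h import *
im=[]
for n,roi in (('top0',(433,190,475,228)),('w1',(535,150,595,220)),('w3',(550,110,610,180))):
    s=dict(np.load(n+'.npz')); 
    if n[0]=='w': s['fish']=1
    u0,v0,u1,v1=roi
    c=cv2.cvtColor(s['image'][v0:v1,u0:u1],cv2.COLOR_RGB2BGR); im.append(cv2.resize(c,(260,260),interpolation=cv2.INTER_CUBIC))
cv2.imwrite('pics/spool.png',np.hstack(im))
s=dict(np.load('top0.npz')); print(onplane(s,[(453.7,207.5)],.024))
E
```

```text
[[ 0.54512651 -0.34751693]]
```

View pics/spool.png

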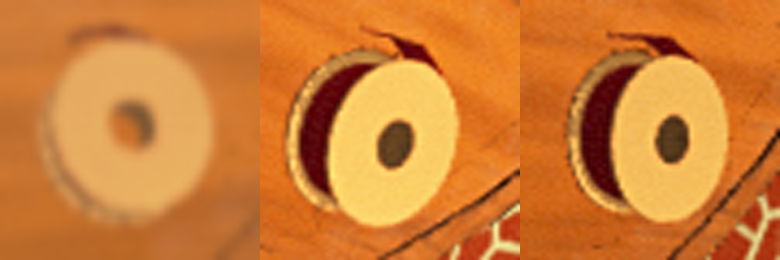

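```bash
python3 - <<'E'
from h import *
for n,uv in (('top0',(454.5,208.7)),('w1',(565.7,188.5)),('w3',(584.6,147.2))):
    s=dict(np.load(n+'.npz')); 
    if n[0]=='w': s['fish']=1
    print(n,onplane(s,[uv],.024))
plan((.542,-.349,.2,-75),(.542,-.349,.1,-75))
E
```

```text
top0 [[ 0.54185537 -0.34913372]]
w1 [[ 0.54352903 -0.34809705]]
w3 [[ 0.54349197 -0.34797275]]
now [ 0.5703 -0.2008  0.1965] [-180.     0.   -19.6] w 0.087 t 13.75
(0.542, -0.349, 0.2, -75) travel [0.115, 0.745, -0.018] rot [-0.0, 0.0, 0.308] rows>= 7
(0.542, -0.349, 0.1, -75) travel [0.115, 0.746, 0.482] rot [-0.0, 0.0, 0.308] rows>= 7
```

Call:
{"method": "send_rows", "body": {"travel": [[0.12,0.75,0],[0.12,0.75,0],[0.12,0.75,0],[0.12,0.75,0],[0.12,0.75,0],[0.12,0.75,0.2],[0.12,0.75,0.4],[0.12,0.75,0.6],[0.12,0.75,0.7],[0.12,0.75,0.7]], "rot": [[0,0,0.308],[0,0,0.308],[0,0,0.308],[0,0,0.308],[0,0,0.308],[0,0,0.308],[0,0,0.308],[0,0,0.308],[0,0,0.308],[0,0,0.308]], "grip": [1,1,1,1,1,1,1,1,1,1]}}

```text
time: 14.75
ee_pos: [0.5414, -0.3473, 0.0529]
eef_rot: [179.8, 0.3, -74.9]
wrist_force: [-0.7, 0.3, -0.6]
gripper_width: 0.0873
```

```bash
python3 - <<'E'
from h import *
s=snap('wrist','w7.png')
plan((.543,-.3485,.006,-75))
E
```

```text
now [ 0.5427 -0.3483  0.0554] [179.9   0.2 -74.9] w 0.0869 t 14.8
(0.543, -0.3485, 0.006, -75) travel [0.002, -0.002, 0.247] rot [0.0, 0.001, 0.0] rows>= 1
```

View pics/w7.png

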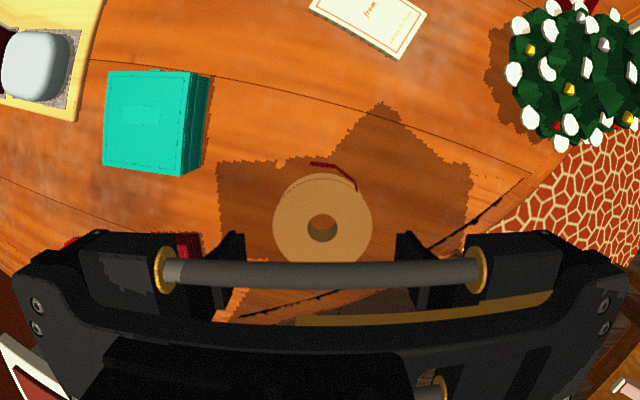

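The spool is centred between the fingers at (322,222), with its ribbon end at (335,170) away from both pads.

Call:
{"method": "send_rows", "body": {"travel": [[0,0,0.12],[0,0,0.2],[0,0,0.247],[0,0,0.247],[0,0,0.247],[0,0,0.247],[0,0,0.247],[0,0,0.247],[0,0,0.247],[0,0,0.247]], "rot": [[0,0,0],[0,0,0],[0,0,0],[0,0,0],[0,0,0],[0,0,0],[0,0,0],[0,0,0],[0,0,0],[0,0,0]], "grip": [1,1,1,1,-1,-1,-1,-1,-1,-1], "force": 15}}

```text
time: 15.8
ee_pos: [0.5429, -0.3509, 0.0078]
eef_rot: [-180.0, -0.0, -75.1]
wrist_force: [-1.1, 0.2, 5.9]
gripper_width: 0.0654
```

```bash
python3 - <<'E'
from h import *
plan((.543,-.3485,.16,-75),(.56,-.185,.16,-75),(.6185,.1355,.16,-75))
E
```

```text
now [ 0.5429 -0.3509  0.0078] [-180.    -0.   -75.1] w 0.0654 t 15.8
(0.543, -0.3485, 0.16, -75) travel [-0.011, -0.004, -0.761] rot [-0.0, -0.0, -0.0] rows>= 4
(0.56, -0.185, 0.16, -75) travel [-0.779, -0.297, -0.761] rot [-0.0, -0.0, -0.0] rows>= 5
(0.6185, 0.1355, 0.16, -75) travel [-2.252, -0.992, -0.762] rot [-0.0, -0.0, -0.0] rows>= 11
```

Call:
{"method": "send_rows", "body": {"travel": [[0,0,-0.2],[0,0,-0.4],[0,0,-0.6],[0,0,-0.76],[-0.2,-0.08,-0.76],[-0.4,-0.16,-0.76],[-0.6,-0.24,-0.76],[-0.8,-0.3,-0.76],[-1,-0.4,-0.76],[-1,-0.4,-0.76]], "rot": [[0,0,0],[0,0,0],[0,0,0],[0,0,0],[0,0,-0.03],[0,0,-0.06],[0,0,-0.1],[0,0,-0.14],[0,0,-0.18],[0,0,-0.2]], "grip": [-1,-1,-1,-1,-1,-1,-1,-1,-1,-1]}}

```text
time: 16.8
ee_pos: [0.5694, -0.1286, 0.1596]
eef_rot: [-179.8, 0.1, -38.3]
wrist_force: [0.5, 1.7, -0.2]
gripper_width: 0.0652
```

```bash
python3 - <<'E'
from h import *
plan((.6,.04,.16,-1.5),(.6185,.1355,.16,-1.5))
E
```

```text
now [ 0.5694 -0.1286  0.1596] [-1.798e+02  1.000e-01 -3.830e+01] w 0.0652 t 16.8
(0.6, 0.04, 0.16, -1.5) travel [-0.402, -0.757, 0.001] rot [-0.001, -0.0, -0.204] rows>= 5
(0.6185, 0.1355, 0.16, -1.5) travel [-0.625, -1.189, 0.002] rot [-0.001, -0.0, -0.204] rows>= 6
```

Call:
{"method": "send_rows", "body": {"travel": [[-0.1,-0.2,0],[-0.2,-0.4,0],[-0.3,-0.6,0],[-0.4,-0.76,0],[-0.5,-1,0],[-0.5,-1,0],[-0.5,-1,0]], "rot": [[0,0,-0.04],[0,0,-0.08],[0,0,-0.12],[0,0,-0.16],[0,0,-0.205],[0,0,-0.205],[0,0,-0.205]], "grip": [-1,-1,-1,-1,-1,-1,-1]}}

```text
time: 17.5
ee_pos: [0.6164, 0.0835, 0.1588]
eef_rot: [-180.0, 0.0, -2.0]
wrist_force: [0.1, -0.7, -0.2]
gripper_width: 0.0653
```

```bash
python3 - <<'E'
from h import *
plan((.6185,.1355,.06,-1.5))
E
```

```text
now [0.6164 0.0835 0.1588] [-180.    0.   -2.] w 0.0653 t 17.5
(0.6185, 0.1355, 0.06, -1.5) travel [0.002, -0.26, 0.494] rot [-0.0, 0.0, -0.003] rows>= 3
```

Call:
{"method": "send_rows", "body": {"travel": [[0.002,-0.13,0],[0.002,-0.26,0],[0.002,-0.26,0.15],[0.002,-0.26,0.35],[0.002,-0.26,0.49],[0.002,-0.26,0.49],[0.002,-0.26,0.49]], "rot": [[0,0,0],[0,0,0],[0,0,0],[0,0,0],[0,0,0],[0,0,0],[0,0,0]], "grip": [-1,-1,-1,-1,-1,-1,-1]}}

```text
time: 18.2
ee_pos: [0.6193, 0.1322, 0.0616]
eef_rot: [180.0, 0.0, -2.3]
wrist_force: [0.1, 0.6, 0.1]
gripper_width: 0.0655
```

```bash
python3 - <<'E'
from h import *
plan((.6185,.1355,.016,-1.5))
E
```

```text
now [0.6193 0.1322 0.0616] [180.    0.   -2.3] w 0.0655 t 18.2
(0.6185, 0.1355, 0.016, -1.5) travel [-0.004, -0.016, 0.228] rot [0.0, 0.0, -0.004] rows>= 1
```

Call:
{"method": "send_rows", "body": {"travel": [[-0.004,-0.016,0.1],[-0.004,-0.016,0.18],[-0.004,-0.016,0.225],[-0.004,-0.016,0.228],[-0.004,-0.016,0.228],[-0.004,-0.016,0.228],[-0.004,-0.016,0.228],[-0.004,-0.016,0.228],[-0.004,-0.016,0.1],[-0.004,-0.016,-0.1],[-0.004,-0.016,-0.3],[-0.004,-0.016,-0.5],[-0.2,0.3,-0.7],[-0.5,0.6,-0.7],[-0.5,0.9,-0.7],[-0.5,0.9,-0.7]], "rot": [[0,0,0],[0,0,0],[0,0,0],[0,0,0],[0,0,0],[0,0,0],[0,0,0],[0,0,0],[0,0,0],[0,0,0],[0,0,0],[0,0,0.05],[0,0,0.1],[0,0,0.15],[0,0,0.2],[0,0,0.25]], "grip": [-1,-1,-1,-1,1,1,1,1,1,1,1,1,1,1,1,1]}}

```text
time: 19.8
ee_pos: [0.5182, -0.0279, 0.2006]
eef_rot: [-180.0, -0.1, -45.4]
wrist_force: [0.9, -0.6, -0.4]
gripper_width: 0.0871
```

```bash
python3 - <<'E'
from h import *
plan((.4,-.14,.2,-90),(.432,-.138,.2,-90),(.432,-.138,.2,-110))
s=snap('scene','s8.png'); print([np.round(toworld(s,d['position']),3) for d in robot.landmark_of('snow_globe','scene')])
t=snap('top','t8.png');np.savez('t8.npz',**t); print([np.round(toworld(t,d['position']),3) for d in robot.landmark_of('snow_globe','top')])
im=cv2.imread('pics/t8.png')
cv2.imwrite('pics/t8c.png',cv2.resize(im[120:280,220:480],None,fx=3,fy=3,interpolation=cv2.INTER_CUBIC))
E
```

```text
now [ 0.5182 -0.0279  0.2006] [-1.80e+02 -1.00e-01 -4.54e+01] w 0.0871 t 19.8
(0.4, -0.14, 0.2, -90) travel [-0.015, 0.814, 0.002] rot [-0.0, -0.0, 0.248] rows>= 6
(0.432, -0.138, 0.2, -90) travel [0.09, 0.693, 0.003] rot [-0.0, -0.0, 0.248] rows>= 6
(0.432, -0.138, 0.2, -110) travel [0.09, 0.693, 0.003] rot [-0.0, -0.0, 0.359] rows>= 8
[array([ 0.434, -0.141, -0.001])]
[array([0.661, 0.033, 0.001])]
```

View pics/t8c.png

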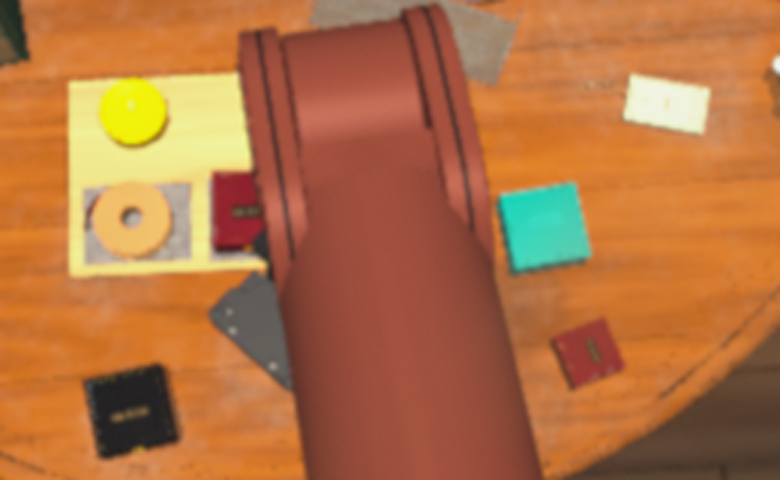

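The spool lies on the left pad at (132,217) in the crop. Now a close look at the globe.

```bash
python3 - <<'E'
from h import *
s=dict(np.load('t8.npz')); print('spool',onplane(s,[(264,192.3)],.032),'pad',onplane(s,[(265.7,194.3)],.008))
s=dict(np.load('top0.npz')); print('globe foot',onplane(s,[(376.3,258)],.02))
plan((.47,-.22,.2,-20))
E
```

```text
spool [[0.61809084 0.13615841]] pad [[0.6185362  0.13476995]]
globe foot [[ 0.43089296 -0.13737555]]
now [ 0.5191 -0.028   0.2003] [-1.80e+02 -1.00e-01 -4.53e+01] w 0.0869 t 20.0
(0.47, -0.22, 0.2, -20) travel [0.509, 0.85, 0.002] rot [0.0, -0.0, -0.14] rows>= 4
```

Call:
{"method": "send_rows", "body": {"travel": [[0.51,0.85,0],[0.51,0.85,0],[0.51,0.85,0],[0.51,0.85,0],[0.51,0.85,0],[0.51,0.85,0],[0.51,0.85,0]], "rot": [[0,0,-0.14],[0,0,-0.14],[0,0,-0.14],[0,0,-0.14],[0,0,-0.14],[0,0,-0.14],[0,0,-0.14]], "grip": [1,1,1,1,1,1,1]}}

```text
time: 20.7
ee_pos: [0.4717, -0.2173, 0.1996]
eef_rot: [-179.9, 0.0, -19.8]
wrist_force: [-0.8, 0.3, -0.1]
gripper_width: 0.0871
```

```bash
python3 - <<'E'
from h import *
s=snap('wrist','w9.png');s['fish']=1; np.savez('w9.npz',**s)
print([np.round(toworld(s,d['position']),3) for d in robot.landmark_of('snow_globe','wrist')])
t=snap('top','t9.png');np.savez('t9.npz',**t); print([np.round(toworld(t,d['position']),3) for d in robot.landmark_of('snow_globe','top')])
im=cv2.imread('pics/t9.png')
cv2.imwrite('pics/t9c.png',cv2.resize(im[130:280,220:430],None,fx=3.8,fy=3.8,interpolation=cv2.INTER_CUBIC))
plan((.432,-.138,.2,-20))
E
```

```text
[array([ 0.433, -0.135,  0.003]), array([ 0.71 , -0.066,  0.009])]
[array([ 0.432, -0.137,  0.003])]
now [ 0.4715 -0.2172  0.1998] [-180.    -0.   -19.8] w 0.0871 t 20.9
(0.432, -0.138, 0.2, -20) travel [-0.32, -0.306, -0.001] rot [-0.0, -0.0, 0.001] rows>= 2
```

View pics/w9.png

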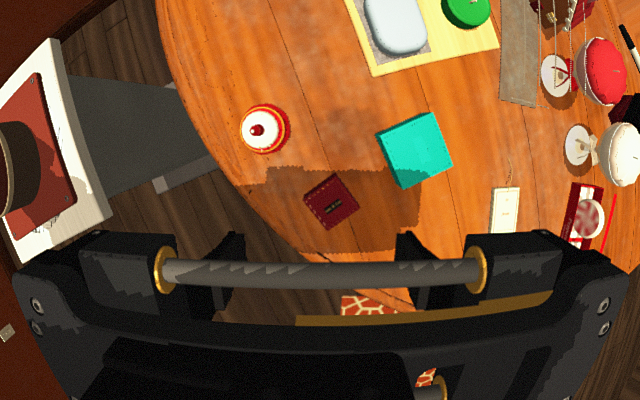

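View pics/t9c.png

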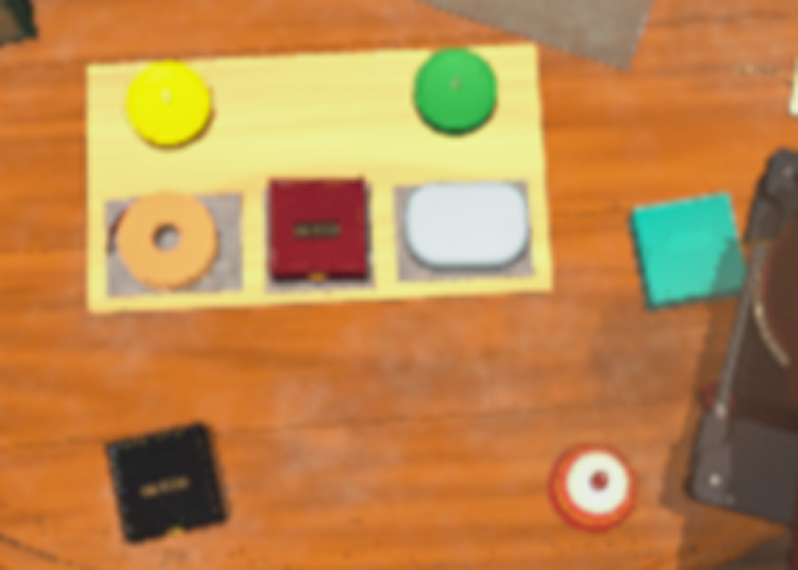

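The globe's foot is centred near (266,129) in the wrist view, and the small burgundy box is at (330,202), clear of the path.

```bash
python3 - <<'E'
from h import *
s=dict(np.load('w9.npz')); s['fish']=1
for z in (.02,.025): print(np.round(onplane(s,[(266,103),(267,154),(292,128),(266.5,128.5)],z),4).tolist())
print('dome top',onplane(s,[(257.5,130)],.074))
t=dict(np.load('t9.npz')); print('globe',onplane(t,[(220+594/3.8,130+487/3.8)],.02),'soap',onplane(t,[(342.9,189.5)],.03),'box',onplane(t,[(220+316/3.8,130+228/3.8)],.044),'spool',onplane(t,[(220+167/3.8,130+239/3.8)],.032))
plan((.432,-.138,.2,-20),(.432,-.138,.1,-20))
E
```

```text
[[0.4463, -0.1104], [0.4269, -0.1643], [0.4636, -0.1471], [0.4367, -0.1374]]
[[0.447, -0.111], [0.4279, -0.1641], [0.464, -0.1471], [0.4376, -0.1375]]
dome top [[ 0.43752178 -0.13736469]]
globe [[ 0.43049649 -0.13737684]] soap [[ 0.6114854  -0.06730803]] box [[0.61390297 0.03472184]] spool [[0.61652235 0.13635728]]
now [ 0.4715 -0.2172  0.1998] [-180.    -0.   -19.8] w 0.0871 t 20.9
(0.432, -0.138, 0.2, -20) travel [-0.32, -0.306, -0.001] rot [-0.0, -0.0, 0.001] rows>= 2
(0.432, -0.138, 0.1, -20) travel [-0.32, -0.306, 0.499] rot [-0.0, -0.0, 0.001] rows>= 3
```

Call:
{"method": "send_rows", "body": {"travel": [[-0.15,-0.15,0],[-0.31,-0.31,0],[-0.31,-0.31,0.2],[-0.31,-0.31,0.4],[-0.31,-0.31,0.5],[-0.31,-0.31,0.5],[-0.31,-0.31,0.5]], "rot": [[0,0,0],[0,0,0],[0,0,0],[0,0,0],[0,0,0],[0,0,0],[0,0,0]], "grip": [1,1,1,1,1,1,1], "force": 15}}

```text
time: 21.6
ee_pos: [0.4341, -0.1389, 0.1004]
eef_rot: [-180.0, -0.0, -19.9]
wrist_force: [0.7, 0.4, -0.3]
gripper_width: 0.087
```

```bash
python3 - <<'E'
from h import *
s=snap('wrist','w10.png')
plan((.434,-.1375,.05,-20),(.434,-.1375,.012,-20))
E
```

```text
now [ 0.4346 -0.1393  0.1011] [-1.80e+02 -1.00e-01 -1.99e+01] w 0.087 t 21.65
(0.434, -0.1375, 0.05, -20) travel [-0.007, -0.007, 0.255] rot [-0.0, -0.001, 0.001] rows>= 2
(0.434, -0.1375, 0.012, -20) travel [-0.007, -0.007, 0.445] rot [-0.0, -0.001, 0.001] rows>= 2
```

View pics/w10.png

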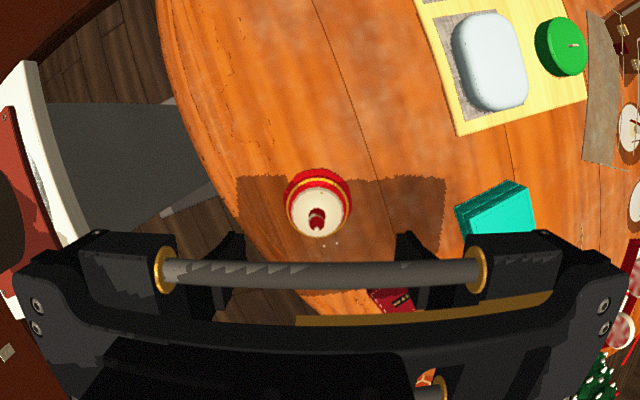

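The globe, at column 318, is midway between the fingers (centre column 320).

Call:
{"method": "send_rows", "body": {"travel": [[-0.007,-0.007,0.1],[-0.007,-0.007,0.2],[-0.007,-0.007,0.3],[-0.007,-0.007,0.4],[-0.007,-0.007,0.445],[-0.007,-0.007,0.445],[-0.007,-0.007,0.445]], "rot": [[0,0,0],[0,0,0],[0,0,0],[0,0,0],[0,0,0],[0,0,0],[0,0,0]], "grip": [1,1,1,1,1,1,1]}}

```text
time: 22.35
ee_pos: [0.4337, -0.138, 0.0119]
eef_rot: [-180.0, -0.1, -19.9]
wrist_force: [0.5, -0.3, -0.2]
gripper_width: 0.0874
```

```bash
python3 - <<'E'
from h import *
s=snap('wrist','w11.png')
plan((.434,-.1375,.011,-20));print(robot.observe()['wrist_force'])
E
```

```text
now [ 0.4338 -0.1381  0.012 ] [ 1.80e+02 -1.00e-01 -1.99e+01] w 0.0872 t 22.4
(0.434, -0.1375, 0.011, -20) travel [0.0, -0.003, 0.005] rot [0.0, -0.001, 0.0] rows>= 1
[ 0.25892279 -0.16551815 -0.74372911]
```

View pics/w11.png

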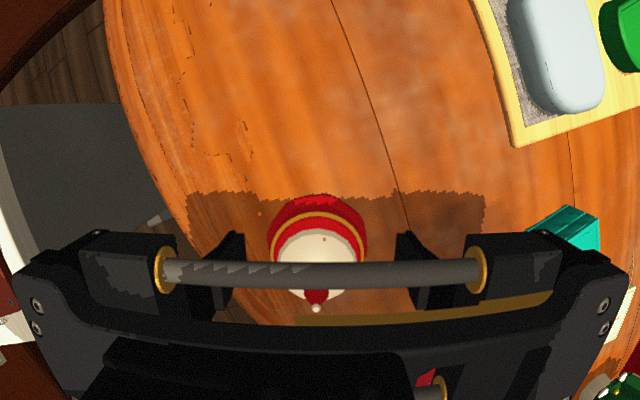

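The foot is between the fingers and nothing is touching. Close gently.

Call:
{"method": "send_rows", "body": {"travel": [[0,0,0],[0,0,0],[0,0,0],[0,0,0],[0,0,0],[0,0,0],[0,0,0]], "rot": [[0,0,0],[0,0,0],[0,0,0],[0,0,0],[0,0,0],[0,0,0],[0,0,0]], "grip": [0.6,0.4,-1,-1,-1,-1,-1], "force": 20}}

```text
time: 23.1
ee_pos: [0.4327, -0.1377, 0.0108]
eef_rot: [-180.0, 0.0, -19.9]
wrist_force: [0.8, 0.5, 1.7]
gripper_width: 0.0546
```

```bash
python3 - <<'E'
from h import *
plan((.434,-.1375,.15,-20),(.56,.0,.15,-10),(.6157,.0354,.12,-1.5));print(robot.observe()['wrist_force'])
E
```

```text
now [ 0.4327 -0.1377  0.0108] [-180.     0.   -19.9] w 0.0546 t 23.1
(0.434, -0.1375, 0.15, -20) travel [0.006, -0.003, -0.696] rot [-0.0, 0.0, 0.0] rows>= 3
(0.56, 0.0, 0.15, -10) travel [0.363, -0.865, -0.696] rot [-0.0, 0.0, -0.055] rows>= 5
(0.6157, 0.0354, 0.12, -1.5) travel [0.565, -1.126, -0.546] rot [-0.0, 0.0, -0.102] rows>= 6
[0.83411395 0.53621829 1.67249151]
```

```bash
python3 - <<'E'
from h import *
s=snap('wrist','w12.png');s['fish']=1; np.savez('w12.npz',**s)
R=np.array(s['R']);t=np.array(s['t']);f=200/np.tan(np.radians(s['fovy']/2))
def proj(X):
    v=R@np.array(X)+t; th=np.arctan2(np.hypot(v[0],v[1]),v[2]); return np.array([s['cx'],s['cy']])+v[:2]/np.hypot(v[0],v[1])*th*f
o=robot.observe();p=o['ee_pos'];print('c',proj([p[0],p[1],.025]))
a=np.radians(70.1);d=np.array([np.cos(a),np.sin(a),0])
for z in (0,.025): print(z,proj(np.array([p[0],p[1],z])+d*.03))
im=cv2.imread('pics/w12.png');cv2.imwrite('pics/w12c.png',cv2.resize(im[170:330,180:460],None,fx=2.8,fy=2.8,interpolation=cv2.INTER_CUBIC))
E
```

```text
c [320.83411215 259.46107976]
0 [320.77663913 193.55794728]
0.025 [320.86131816 205.41154034]
```

View pics/w12c.png

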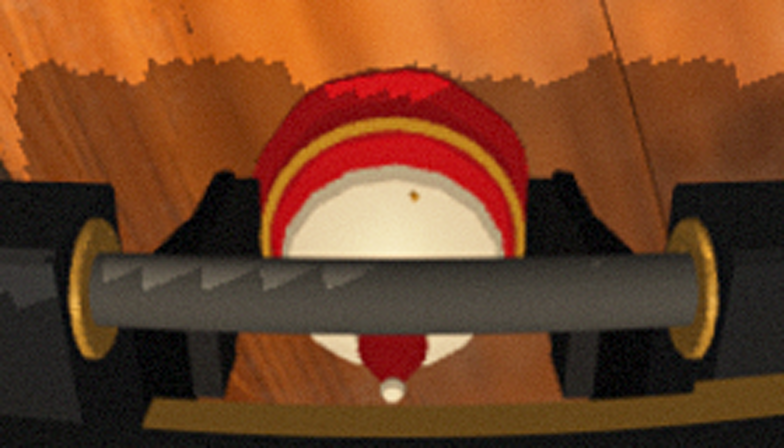

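The foot's front edge is at row 194, where 193.6 was predicted for a centred grasp. So the foot simply tapers upward, which explains the width of 54.6 mm. I'll lift a little and check.

Call:
{"method": "send_rows", "body": {"travel": [[0,0,-0.05],[0,0,-0.1],[0,0,-0.15],[0,0,-0.2],[0,0,-0.2]], "rot": [[0,0,0],[0,0,0],[0,0,0],[0,0,0],[0,0,0]], "grip": [-1,-1,-1,-1,-1]}}

```text
time: 23.65
ee_pos: [0.4339, -0.1382, 0.0526]
eef_rot: [180.0, -0.2, -20.0]
wrist_force: [-0.2, -0.4, -1.7]
gripper_width: 0.0542
```

```bash
python3 - <<'E'
from h import *
s=snap('wrist','w13.png');plan()
im=cv2.imread('pics/w13.png');cv2.imwrite('pics/w13c.png',cv2.resize(im[170:330,180:460],None,fx=2.8,fy=2.8,interpolation=cv2.INTER_CUBIC))
E
```

```text
now [ 0.4334 -0.1381  0.0517] [ 1.8e+02 -1.0e-01 -2.0e+01] w 0.0536 t 23.7
```

View pics/w13c.png

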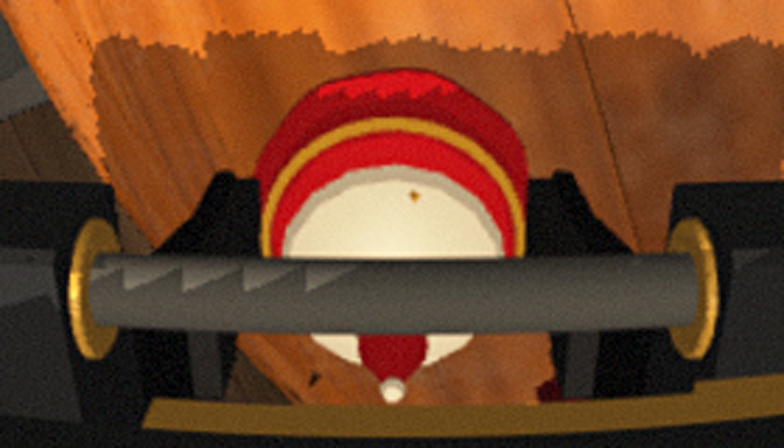

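The globe is lifted without slip. Carry it on.

```bash
python3 - <<'E'
from h import *
plan((.434,-.1375,.15,-20),(.56,.0,.15,-10))
E
```

```text
now [ 0.4334 -0.1381  0.0517] [ 1.8e+02 -1.0e-01 -2.0e+01] w 0.0536 t 23.7
(0.434, -0.1375, 0.15, -20) travel [0.003, -0.004, -0.491] rot [0.0, -0.001, 0.0] rows>= 2
(0.56, 0.0, 0.15, -10) travel [0.36, -0.865, -0.491] rot [0.0, -0.001, -0.055] rows>= 5
```

Call:
{"method": "send_rows", "body": {"travel": [[0,0,-0.1],[0,0,-0.25],[0,0,-0.4],[0,0,-0.49],[0.04,-0.09,-0.49],[0.1,-0.22,-0.49],[0.16,-0.37,-0.49],[0.22,-0.52,-0.49],[0.28,-0.67,-0.49],[0.33,-0.79,-0.49],[0.36,-0.865,-0.49],[0.36,-0.865,-0.49],[0.36,-0.865,-0.49]], "rot": [[0,0,0],[0,0,0],[0,0,0],[0,0,0],[0,0,-0.01],[0,0,-0.02],[0,0,-0.03],[0,0,-0.04],[0,0,-0.05],[0,0,-0.055],[0,0,-0.055],[0,0,-0.055],[0,0,-0.055]], "grip": [-1,-1,-1,-1,-1,-1,-1,-1,-1,-1,-1,-1,-1]}}

```text
time: 25.0
ee_pos: [0.5589, 0.0008, 0.1476]
eef_rot: [-180.0, 0.1, -10.0]
wrist_force: [-0.6, 0.1, -1.6]
gripper_width: 0.054
```

```bash
python3 - <<'E'
from h import *
plan((.6157,.0354,.15,-1.5),(.6157,.0354,.09,-1.5))
E
```

```text
now [0.5589 0.0008 0.1476] [-1.8e+02  1.0e-01 -1.0e+01] w 0.054 t 25.0
(0.6157, 0.0354, 0.15, -1.5) travel [0.25, -0.219, -0.013] rot [-0.0, 0.001, -0.047] rows>= 2
(0.6157, 0.0354, 0.09, -1.5) travel [0.25, -0.219, 0.287] rot [-0.0, 0.001, -0.047] rows>= 2
```

Call:
{"method": "send_rows", "body": {"travel": [[0.05,-0.04,0],[0.12,-0.1,0],[0.2,-0.17,0],[0.25,-0.219,0.0],[0.25,-0.219,0.08],[0.25,-0.219,0.16],[0.25,-0.219,0.24],[0.25,-0.219,0.287],[0.25,-0.219,0.287],[0.25,-0.219,0.287]], "rot": [[0,0,-0.01],[0,0,-0.02],[0,0,-0.03],[0,0,-0.04],[0,0,-0.047],[0,0,-0.047],[0,0,-0.047],[0,0,-0.047],[0,0,-0.047],[0,0,-0.047]], "grip": [-1,-1,-1,-1,-1,-1,-1,-1,-1,-1]}}

```text
time: 26.0
ee_pos: [0.6162, 0.0345, 0.0914]
eef_rot: [180.0, 0.0, -1.6]
wrist_force: [0.3, 0.4, -1.1]
gripper_width: 0.054
```

```bash
python3 - <<'E'
from h import *
s=snap('wrist','w14.png')
plan((.6157,.0354,.056,-1.5))
E
```

```text
now [0.6166 0.0347 0.092 ] [-180.    -0.    -1.6] w 0.054 t 26.05
(0.6157, 0.0354, 0.056, -1.5) travel [-0.005, -0.004, 0.18] rot [-0.0, -0.0, -0.001] rows>= 1
```

View pics/w14.png

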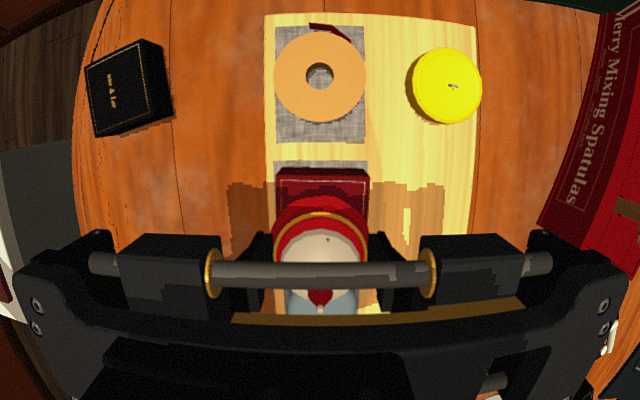

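The globe, centre column about 320, sits over the box (columns 275–370). Lower it slowly.

Call:
{"method": "send_rows", "body": {"travel": [[-0.004,-0.003,0.06],[-0.004,-0.003,0.11],[-0.004,-0.003,0.15],[-0.004,-0.003,0.17],[-0.004,-0.003,0.18],[-0.004,-0.003,0.18],[-0.004,-0.003,0.18]], "rot": [[0,0,0],[0,0,0],[0,0,0],[0,0,0],[0,0,0],[0,0,0],[0,0,0]], "grip": [-1,-1,-1,-1,-1,-1,-1]}}

```text
time: 26.75
ee_pos: [0.6158, 0.0354, 0.0556]
eef_rot: [-180.0, -0.0, -1.6]
wrist_force: [0.0, 1.3, -1.6]
gripper_width: 0.0541
```

```bash
python3 - <<'E'
from h import *
plan((.6157,.0354,.0555,-1.5)); print(robot.observe()['wrist_force'])
E
```

```text
now [0.6158 0.0354 0.0556] [-180.    -0.    -1.6] w 0.0541 t 26.75
(0.6157, 0.0354, 0.0555, -1.5) travel [-0.001, -0.0, 0.001] rot [-0.0, -0.0, -0.0] rows>= 1
[ 0.01217651  1.26148196 -1.57970337]
```

Call:
{"method": "send_rows", "body": {"travel": [[0,0,0.005],[0,0,0.005],[0,0,0.008],[0,0,0.008]], "rot": [[0,0,0],[0,0,0],[0,0,0],[0,0,0]], "grip": [-1,-1,-1,-1]}}

```text
time: 27.15
ee_pos: [0.6159, 0.0354, 0.0548]
eef_rot: [180.0, -0.1, -1.6]
wrist_force: [-3.9, 0.3, 7.7]
gripper_width: 0.0543
```

Contact felt (+7.7 N). Open and rise straight up.

Call:
{"method": "send_rows", "body": {"travel": [[0,0,0],[0,0,0],[0,0,0],[0,0,0],[0,0,0],[0,0,-0.1],[0,0,-0.25],[0,0,-0.4],[0,0,-0.6],[0,0,-0.8],[-0.2,0.2,-0.9],[-0.4,0.6,-0.9],[-0.4,0.9,-0.9],[-0.4,0.9,-0.9]], "rot": [[0,0,0],[0,0,0],[0,0,0],[0,0,0],[0,0,0],[0,0,0],[0,0,0],[0,0,0],[0,0,0],[0,0,0],[0,0,0],[0,0,0],[0,0,0],[0,0,0]], "grip": [0.5,0.7,1,1,1,1,1,1,1,1,1,1,1,1]}}

```text
time: 28.55
ee_pos: [0.531, -0.1389, 0.2343]
eef_rot: [179.9, -0.1, -1.5]
wrist_force: [0.4, -1.3, 0.5]
gripper_width: 0.0871
```

```bash
python3 - <<'E'
from h import *
plan()
w=snap('wrist','w15.png');w['fish']=1;np.savez('w15.npz',**w)
for n in ('snow_globe','burgundy_box','blue_soap','ribbon_spool'): print('w',n,[(round(d['score'],2),np.round(toworld(w,d['position']),3).tolist()) for d in robot.landmark_of(n,'wrist')][:3])
t=snap('top','t15.png'); np.savez('t15.npz',**t)
for n in ('snow_globe','burgundy_box','blue_soap','ribbon_spool','board'): print('t',n,[(round(d['score'],2),np.round(toworld(t,d['position']),3).tolist()) for d in robot.landmark_of(n,'top')][:3])
im=cv2.imread('pics/t15.png')
cv2.imwrite('pics/t15c.png',cv2.resize(im[130:280,220:430],None,fx=3.8,fy=3.8,interpolation=cv2.INTER_CUBIC))
c=snap('scene','s15.png');np.savez('s15.npz',**c)
for n in ('snow_globe','burgundy_box','blue_soap','ribbon_spool','board'): print('s',n,[(round(d['score'],2),np.round(toworld(c,d['position']),3).tolist()) for d in robot.landmark_of(n,'scene')][:3])
im=cv2.imread('pics/s15.png')
cv2.imwrite('pics/s15c.png',cv2.resize(im[150:300,220:430],None,fx=3.8,fy=3.8,interpolation=cv2.INTER_CUBIC))
E
```

```text
now [ 0.531  -0.1389  0.2343] [ 1.799e+02 -1.000e-01 -1.500e+00] w 0.0871 t 28.55
w snow_globe [(0.76, [0.615, 0.038, 0.046])]
w burgundy_box [(0.94, [0.618, 0.036, 0.007]), (0.93, [0.589, -0.213, 0.007]), (0.71, [0.478, -0.242, 0.002])]
w blue_soap [(0.96, [0.612, -0.065, 0.007])]
w ribbon_spool []
t snow_globe [(0.65, [0.617, 0.036, 0.046])]
t burgundy_box [(0.76, [0.616, 0.033, 0.008])]
t blue_soap [(0.8, [0.614, -0.068, 0.008])]
t ribbon_spool [(0.93, [0.621, 0.143, 0.01])]
t board [(0.94, [0.662, 0.037, 0.001])]
s snow_globe [(0.52, [0.619, 0.033, 0.044])]
s burgundy_box [(0.67, [0.62, 0.033, 0.007]), (0.58, [0.588, -0.211, 0.003]), (0.55, [0.476, -0.244, -0.001])]
s blue_soap [(0.67, [0.616, -0.068, 0.009])]
s ribbon_spool [(0.69, [0.614, 0.14, 0.007])]
s board [(0.95, [0.658, 0.032, -0.002])]
```

View pics/t15c.png

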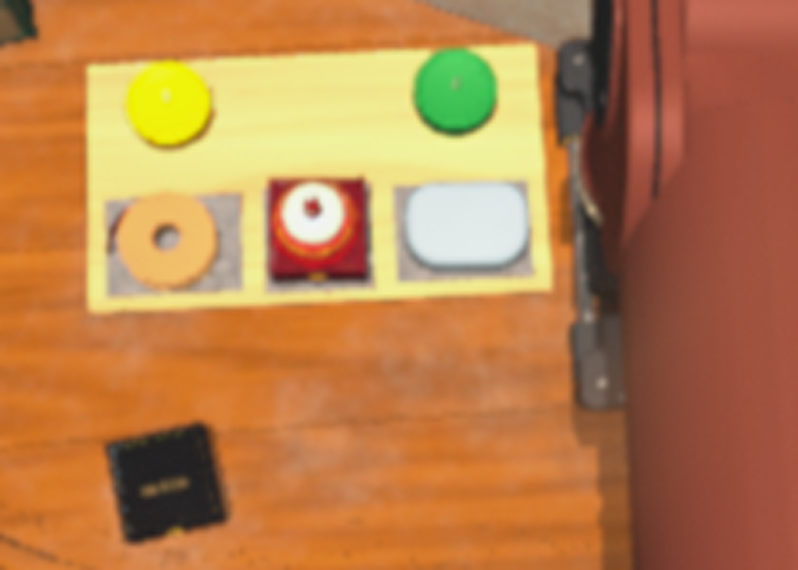

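View pics/s15c.png

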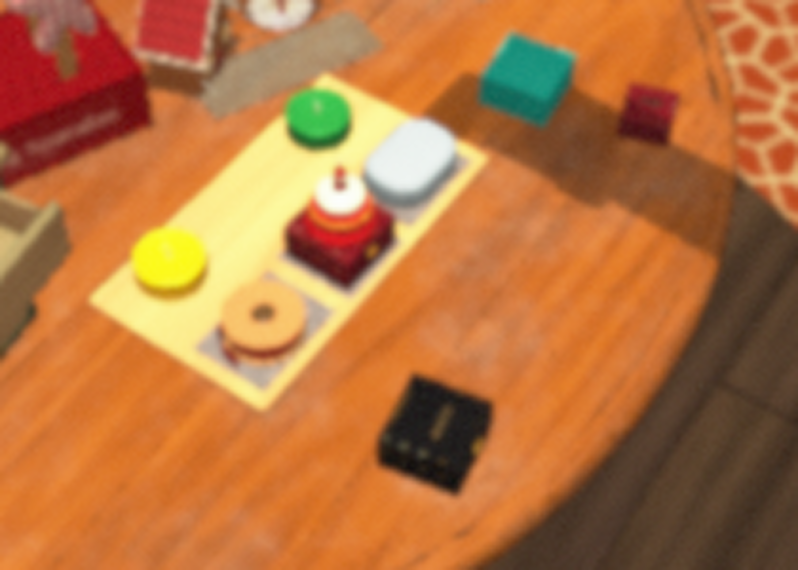

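View pics/w15.png

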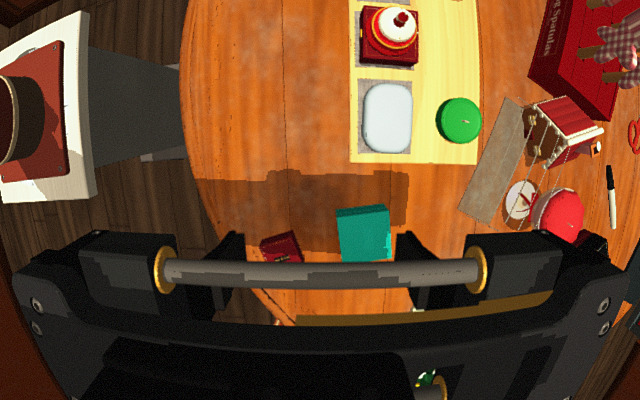

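All four things are in place: globe upright on the box at (312,215) in the top crop, soap at (466,226), spool at (167,239), and the black box at (167,483), the same spot as before the globe move. Network positions agree within about 5 mm, inside the tolerances.

```bash
python3 - <<'E'
from h import *
print(robot.sign_off())
E
```

```text
the job is handed in; nothing more can be done
None
```

The gift set is laid out on the board and handed in at about 29 s of the 99 s allowed. `sign_off` gives no verdict, so the result rests on my own checks.

| Thing | Measured position (m) | Estimated target (m) |
|---|---|---|
| Blue soap, in front of the green candle | about (0.614, −0.067) | pad (0.6145, −0.0645) |
| Ribbon spool, flat in front of the yellow candle | about (0.617, 0.137–0.143) | pad (0.6185, 0.1355) |
| Burgundy box, between them | about (0.616, 0.035) | pad (0.617, 0.0355) |
| Snow globe, upright on the lid | about (0.617, 0.036) | box centre (0.616, 0.035) |

- **Final pictures:** they show the soap lengthwise along the row, the box square to its pad and the globe upright. The gripper is clear of everything. The black box showed no visible shift.
- **Disagreements between cameras:** the views differed by up to about 8 mm. The largest gaps were in y for the spool and, before I grasped it, in x for the globe. Everything is still inside the tolerances.
- **Not detected:** the last wrist picture did not find the spool because it was out of view. The top and scene cameras both found it on its pad.
- **Globe grip:** it closed at 54 mm instead of 60 mm because the foot tapers upward. The lift check showed no slip.

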